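# Load bisque ware from the drying rack for firing

### The job

Get the dry ware ready for the kiln: lift every clay ring off the slanted pegs of the drying rack and slide it down over the upright post of the banding wheel, then put the loose, heavier cap ring from the table over the post on top of them as the last of the stack. Stand every beaker hanging on the rack mouth down on the long narrow top of the firebrick, upright, side by side, along its middle. Leave the bowl, the lidded jar and the mug standing on the table where they are.

Things in the scene. Friction and masses are not known exactly. Their poses are not given: they have to be found in the camera images.
- ring1: Unglazed off-white clay napkin ring, open both ends, outside diameter 54 mm, bore 44 mm, 30 mm long. Origin: its middle, on the axis, 15 mm from either end; axis z points out along the bore; it hangs on one of the rack's slanted pegs (any peg), its axis parallel to that peg (45 deg from vertical, leaning to the robot) and about 15 mm below the peg's axis. It may be absent.
- ring2: Unglazed off-white clay napkin ring, open both ends, outside diameter 54 mm, bore 44 mm, 30 mm long. Origin: its middle, on the axis, 15 mm from either end; axis z points out along the bore; it hangs on one of the rack's slanted pegs (any peg), its axis parallel to that peg (45 deg from vertical, leaning to the robot) and about 15 mm below the peg's axis. It may be absent.
- beaker1: Unglazed off-white clay beaker without handle, outside diameter 54 mm, inside 44 mm, 75 mm tall, hung mouth inward over a peg. The mouth rim lies against the rack's batten. Origin: on the axis, 15 mm inside the mouth rim (60 mm from the foot's face); z points from the mouth to the closed foot. It hangs on one of the rack's slanted pegs (any peg), its axis parallel to that peg (45 deg from vertical, leaning to the robot) and about 15 mm below the peg's axis. It may be absent.
- beaker2: Unglazed off-white clay beaker without handle, outside diameter 54 mm, inside 44 mm, 75 mm tall, hung mouth inward over a peg. The mouth rim lies against the rack's batten. Origin: on the axis, 15 mm inside the mouth rim (60 mm from the foot's face); z points from the mouth to the closed foot. It hangs on one of the rack's slanted pegs (any peg), its axis parallel to that peg (45 deg from vertical, leaning to the robot) and about 15 mm below the peg's axis. It may be absent.
- beaker3: Unglazed off-white clay beaker without handle, outside diameter 54 mm, inside 44 mm, 75 mm tall, hung mouth inward over a peg. The mouth rim lies against the rack's batten. Origin: on the axis, 15 mm inside the mouth rim (60 mm from the foot's face); z points from the mouth to the closed foot. It hangs on one of the rack's slanted pegs (any peg), its axis parallel to that peg (45 deg from vertical, leaning to the robot) and about 15 mm below the peg's axis. It may be absent.
- cap: Grey gritty cap ring lying flat on the table near the front middle, outside diameter 68 mm, bore 44 mm, 20 mm thick, 0.14 kg. Origin: its middle, on the axis, 10 mm from either face; z along the axis. It may get knocked aside.
- post_foot (a point): Foot of the upright post on the banding wheel (round turntable 180 mm across, top face 64 mm above the table; it does not turn or move). The point is the centre of the wheel's top face, on the post's axis. The post is 36 mm in diameter and 72 mm tall above this point, its last 7 mm tapering to 29 mm.
- brick: Firebrick fixed on the table: 64 mm wide (its x), 230 mm long (its y), 76 mm tall. Origin: centre of its underside. Room for three beakers in a row along y, about 75 mm apart. Its length points roughly away from the robot.
- rack: Fixed wooden drying rack: a batten 560 mm long (its y), 72 mm wide, facing 45 deg upwards towards the robot (its -x side). Five pegs stand square out of the batten's face at y = -210, -105, 0, 105, 210 mm, rooted 110 mm above the table at x = 0; each is 12 mm thick and 58 mm long, pointing to -x and up at 45 deg. Origin: on the table below the peg roots.
- bowl: Bystander, stays where it is: clay bowl 90 mm across, 45 mm high, in the middle of the things. Origin: centre of its underside.
- jar: Bystander: glass jar with steel lid, 64 mm across, 75 mm high, far right. Origin: centre of its underside.
- slip_mug: Bystander: blue mug 80 mm across, 90 mm high, far left. Origin: centre of its underside.
Things that resemble listed ones, but are neither listed nor needed, are in the scene too. What is shaped like the beaker1 but black or orange is not meant. Leave any turquoise look-alike of the beaker3 alone.

How it is judged (in metres and radians):
On the way, in this order (a step that is already met when the one before it is completed fails the run):
1. every clay ring is down over the post (horizontal distance between each of ring1, ring2 and post_foot below 0.009 m and angle between the z axis of each of ring1, ring2 and the z axis of post_foot, either way round below 0.1 rad and z of ring1 in the frame of post_foot between 0.009 and 0.051 m and z of ring2 in the frame of post_foot between 0.009 and 0.051 m), for 0.2 s.
2. the cap ring is over the post on top of them (horizontal distance between cap and post_foot below 0.009 m and angle between the z axis of cap and the z axis of post_foot, either way round below 0.1 rad and z of cap in the frame of post_foot between 0.036 and 0.076 m and (distance between cap and ring1 below 0.031 m or distance between cap and ring2 below 0.031 m)), for 0.2 s.
At the end, for the whole second after the job is handed in: Every ring present is level on the post, within 9 mm of its axis, centre at most 51 mm over the wheel; the cap ring likewise, resting on top of them. Every beaker present stands mouth down and upright on the brick, within 18 mm of its long middle line and 98 mm of its middle. All at rest (all of step 1 and all of step 2 and angle between each of beaker1, beaker2, beaker3's own z axis and vertical below 0.1 rad and x of beaker1 in the frame of brick between -0.018 and 0.018 m and y of beaker1 in the frame of brick between -0.098 and 0.098 m and z of beaker1 in the frame of brick between 0.086 and 0.097 m and linear speed of each of beaker1, beaker2, beaker3, ring1, ring2, cap below 0.03 m/s and x of beaker2 in the frame of brick between -0.018 and 0.018 m and y of beaker2 in the frame of brick between -0.098 and 0.098 m and z of beaker2 in the frame of brick between 0.086 and 0.097 m and x of beaker3 in the frame of brick between -0.018 and 0.018 m and y of beaker3 in the frame of brick between -0.098 and 0.098 m and z of beaker3 in the frame of brick between 0.086 and 0.097 m); the robot touches nothing.
It fails at once if the bowl, jar or mug is shoved more than 4 cm (distance of any of bowl, jar, slip_mug from where it was at the start of the episode above 0.04 m).
Of ring1, ring2 only 1 to 2 are there at a start; the rules pass over those that are not, and their reading is None.
Of beaker1, beaker2, beaker3 only 2 to 3 are there at a start; the rules pass over those that are not, and their reading is None.
At some moment in a run one of cap may be knocked a few centimetres aside while the robot is not near it.
It also fails if it takes over 210 s, if anything falls off the work surface, if the arm or the gripper's body presses on something with over 40 N, if the wrist force passes 120 N, or if a joint passes its speed limit or range.

### The arm

A 6-joint arm with a two-finger parallel gripper is mounted at the origin on the work surface. World frame = base frame: x ahead of the robot, y to its left, z up, the work surface at z = 0. Lengths are in mm, angles in degrees, forces in N, time in s.
With the tool pointing down it reaches from about 300 to 850 mm from the base axis. Payload 4.2 kg.
Tool frame: the origin (TCP) lies at the very end of the fingers, on their centre line; the grasp point (between the pads) lies 19 mm behind it; z points along the fingers, y is the line along which they close (so a half turn about z gives the same grasp; the last joint's range is limited). The gripper opens to 91 mm and grips with 3 to 60 N. Pads are 32 mm wide; open, the fingers measure 118 mm over their backs; the gripper's body (76 mm by 178 mm) begins 60 mm behind the grasp point.
Start: joints at [-70.932, 18.312, 89.639, -0, 72.044, -1.146], TCP at [198.682, -539.602, 193.176] pointing down, gripper open.
Joint ranges: [-177.97, 177.97], [-48.28, 115.42], [12.27, 149.76], [-77.06, 257.06], [2.81, 150.46], [-146.56, 146.56]. Speed limits (degrees/s): [147.25, 147.25, 180, 180, 180, 180].

### API

Orientations are given as [roll, pitch, yaw] about the fixed x, y, z axes, in that order (R = Rz(yaw) Ry(pitch) Rx(roll)).
In Python, from workcell import env, eyes gives the robot as it stands.
- The arm moves only by the tool send_rows, never from a script. Its argument "targets" is text: rows parted by semicolons, each of 7 numbers parted by spaces: the shift along the tool's x, y, z in m, then the turn, a rotation vector about the tool's x, y, z in degrees, then the opening in per cent of the stroke, from 0 (shut) to 100 (fully open). A call has 1 to 12 rows; each row is the pose to reach, as a shift and turn from the pose commanded when the call began, along the tool's axes at that moment; what a row does not reach only later rows make up. A row lasts 1/12 s, in which the tool goes at most 41.7 mm and 7.16 degrees, less where a joint would pass 70% of its speed; a pose out of reach is approached as far as the arm can. A call with a gripper value outside its range is refused whole. The fingers move at their own pace and stop on an object; "grip_force" is the grip in N (left out, the last holds). Time passes only in rows, so rows that repeat a pose let the fingers close. It gives the time, the measured TCP pose, the force, the opening and the grip force at its end, in the units of the state.
- env.state(): the state, without advancing time (a new reading comes with each control period).
- eyes.grab_frame(name): name is "scene" or "top"; returns a dict with "image" (480x640x3 uint8, blue, green, red), "fovy" (degrees; the focal length in pixels is half the picture's height over the tangent of half this angle, whatever the lens; pixels are square), "cx", "cy" (the principal point, pixels), "D" ([k1, k2, p1, p2, k3] as OpenCV has them; the pictures are not rectified), "eye" and "attitude" of the camera in the world. Camera axes: x right, y up, looking along -z (the intrinsics and any distortion apply to the point x, -y, -z); pixel columns grow to the right and rows downward; lengths in mm; the calibration is good to about 2 mm. A picture is of the moment at which its call begins. There is no depth.
- env.job_done(): hands the job in; it is judged then, once.
The state is a dict: "time_s": time; "qpos": joint angles; "qvel": joint speeds; "effort": joint torques, N m; "ee_pos": TCP position; "ee_rot": TCP orientation; "force": force on the tool from outside, world axes, zero at the start; "torque": the same for the moment, N m; "gripper_width": finger opening in mm; "gripper_force": force on a finger pad.
Only numpy, scipy, OpenCV 4.12 (cv2) and the standard library are available. Lean on these libraries where they do the work, as an engineer would, in place of code of your own. Each camera call takes 0.05 s, during which the arm holds its last target. There are 200 camera calls.

## Working session

There is one attempt and no reset: what is moved stays moved. The work goes in short steps, Python scripts to look and compute and a tool call to move; the robot and the scene stay as the last step left them, time stands still between calls to the robot, and variables do not carry over. Pictures are saved under pics/ and viewed, at most 14 in all, crops included, and the job is handed in when it is done.

Besides the shell and the picture viewer there is one more tool, called in YAML: its name, and indented under it one key for each argument. send_rows: Moves the arm, as the interface text tells. Its arguments: {"type":"object","properties":{"targets":{"type":"string"},"grip_force":{"type":"number"}},"required":["targets"]}

```bash
ls; mkdir -p pics; python3 - <<'E'
from workcell import env, eyes
import cv2
for n in("scene","top"):
    f=eyes.grab_frame(n); cv2.imwrite(f"pics/{n}0.png",f["image"]); print({k:v for k,v in f.items() if k!="image"})
print(env.state())
E
```

```text
pics
{'fovy': 53.49430463393416, 'cx': 314.43534036292, 'cy': 241.3013386014398, 'D': array([0.0358221, 0.       , 0.       , 0.       , 0.       ]), 'eye': array([1042.9712555 ,  570.88910966, 1128.10153046]), 'attitude': array([ 3.71785247e+01, -1.06233637e-01,  1.35481310e+02])}
{'fovy': 47.26096174797677, 'cx': 316.7843992253163, 'cy': 238.33315294140422, 'D': array([-0.07090908,  0.        ,  0.        ,  0.        ,  0.        ]), 'eye': array([ 339.5190609 ,   22.38615242, 1363.80408492]), 'attitude': array([  7.60872669,  -0.90066566, -89.78621165])}
{'time_s': 0.1, 'qpos': array([-7.09316776e+01,  1.83464600e+01,  8.96993906e+01, -1.61247323e-03,
        7.20437095e+01, -1.14505449e+00]), 'qvel': array([ 0.05462855, -0.06492786, -0.18942073, -0.0410508 , -0.1013246 ,
       -0.02533158]), 'effort': array([ 1.02048340e-03, -4.13331056e+01, -2.32507968e+01,  7.27875531e-02,
        4.21243964e-02, -6.90245975e-05]), 'ee_pos': array([ 198.51381577, -539.12861495,  192.41977072]), 'ee_rot': array([-1.79910427e+02, -2.56889320e-04,  2.02138750e+01]), 'force': array([ 0.09543305, -0.62294333, -0.06122359]), 'torque': array([-0.00721598, -0.05520412, -0.01155352]), 'gripper_force': 0.0, 'gripper_width': 91.1870693544058}
```

View pics/scene0.png

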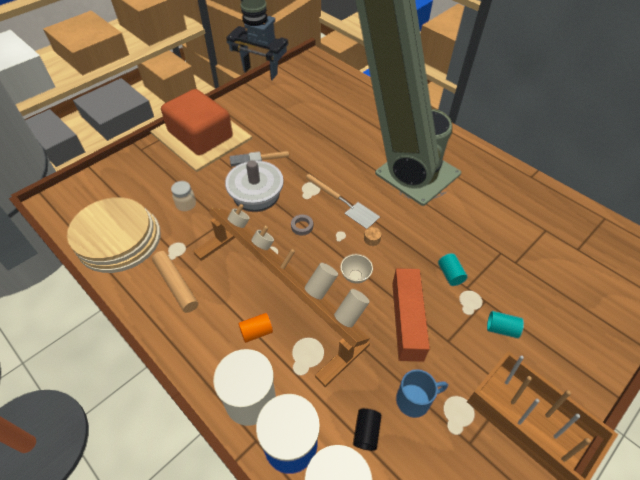

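View pics/top0.png

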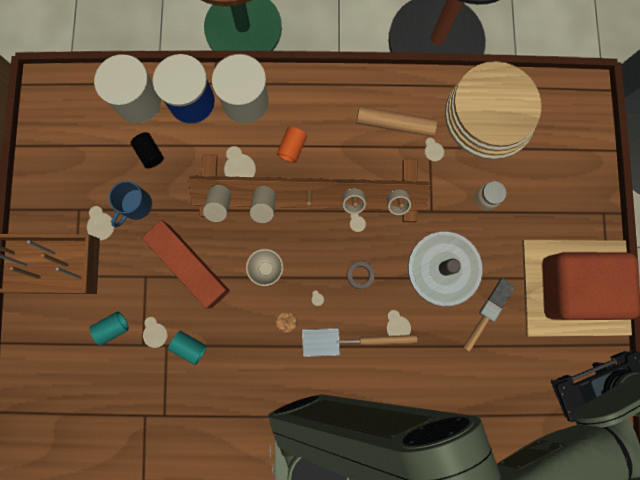

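Two beakers hang on the left pegs (top view 217,203 and 262,203) and two rings on the right ones (354,200 and 399,202). The cap is at (360,274), the post at (450,267), and the brick runs from (160,232) to (212,297).

```bash
cat > h.py <<'E'
from workcell import env, eyes
import cv2, numpy as np
from scipy.spatial.transform import Rotation as R
def K(f):
    fl=240/np.tan(np.radians(f["fovy"]/2)); return np.array([[fl,0,f["cx"]],[0,fl,f["cy"]],[0,0,1.]])
def rot(f): return R.from_euler('xyz',f["attitude"],degrees=True).as_matrix()
def rays(f,px):
    u=cv2.undistortPoints(np.array(px,float).reshape(-1,1,2),K(f),f["D"]).reshape(-1,2)
    return np.c_[u[:,0],-u[:,1],-np.ones(len(u))]@rot(f).T
def onz(f,px,z):
    d=rays(f,px); return f["eye"]+d*((z-f["eye"][2])/d[:,2])[:,None]
def proj(f,P):
    c=(np.atleast_2d(P)-f["eye"])@rot(f); c=c*[1,-1,-1]
    return cv2.projectPoints(c,np.zeros(3),np.zeros(3),K(f),f["D"])[0].reshape(-1,2)
def tri(f,p,g,q):
    a,b=rays(f,[p])[0],rays(g,[q])[0]
    A=np.c_[a,-b]; s=np.linalg.lstsq(A,g["eye"]-f["eye"],rcond=None)[0]
    x,y=f["eye"]+a*s[0],g["eye"]+b*s[1]; return (x+y)/2,np.linalg.norm(x-y)
E
python3 - <<'E'
import cv2
t=cv2.imread("pics/top0.png");s=cv2.imread("pics/scene0.png")
cv2.imwrite("pics/tc.png",cv2.resize(t[140:320,135:335],None,fx=3.3,fy=3.3,interpolation=cv2.INTER_CUBIC)) 
cv2.imwrite("pics/tr.png",cv2.resize(t[150:320,300:500],None,fx=3.5,fy=3.5,interpolation=cv2.INTER_CUBIC))
cv2.imwrite("pics/sc.png",cv2.resize(s[150:390,180:450],None,fx=2.5,fy=2.5,interpolation=cv2.INTER_CUBIC))
E
```

```text
(no output)
```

View pics/tc.png

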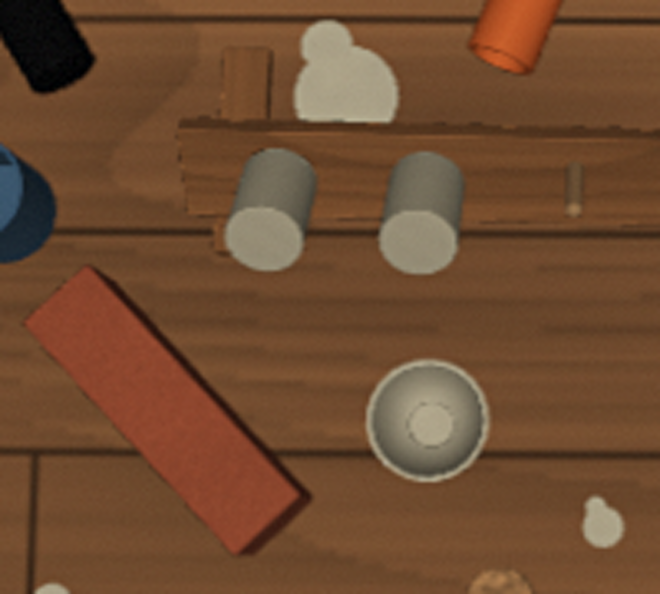

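View pics/tr.png

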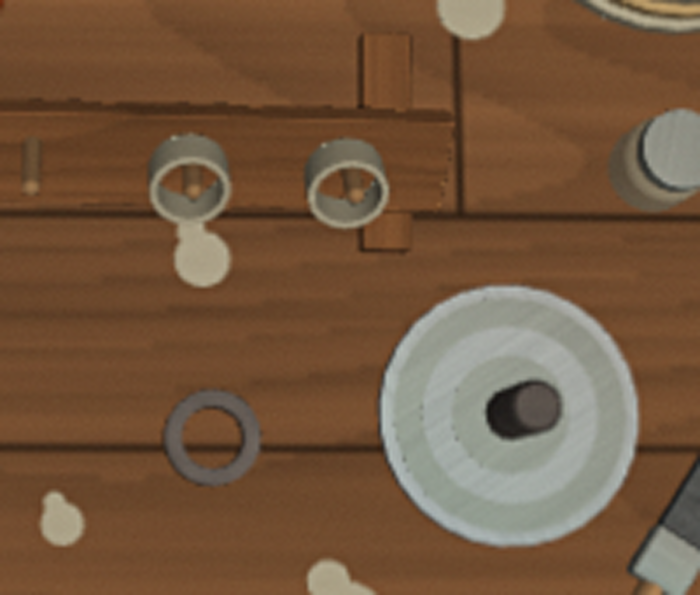

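View pics/sc.png

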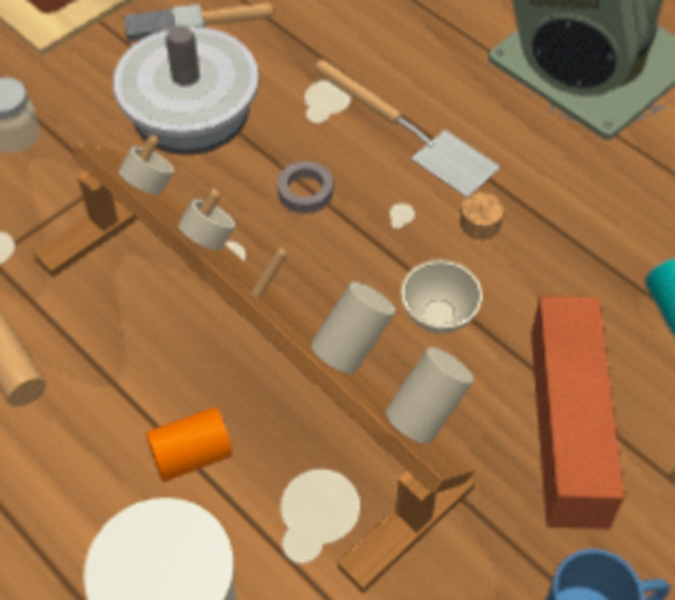

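The crops show peg tips near top px (308.6,203.5), (355,205) and (401,205.6), beaker feet near (215,212.6) and (261.6,213.6), and both rings open towards the robot. Brick corners in the top view are near (142,237.5), (162,221), (228,290) and (208,308).

```bash
cat > m.py <<'E'
from h import *
import sys
f,g=eyes.grab_frame("top"),eyes.grab_frame("scene")
t,s=f["image"],g["image"]
# cap: ellipse
def blob(im,roi,fn,kern=0):
    x0,y0,x1,y1=roi; m=np.zeros(im.shape[:2],np.uint8); m[y0:y1,x0:x1]=fn(im[y0:y1,x0:x1].astype(int))*255
    c=max(cv2.findContours(m,cv2.RETR_EXTERNAL,cv2.CHAIN_APPROX_NONE)[0],key=cv2.contourArea); return c
gray=lambda a:(abs(a[...,0]-a[...,2])<22)&(a.max(2)>50)
c=blob(t,(330,245,390,305),lambda a:(a[...,2]-a[...,0]<25)&(a.max(2)<140)); e=cv2.fitEllipse(c); print("cap px",e); P=onz(f,[e[0]],20);print("cap",P)
c=blob(t,(400,225,492,312),lambda a:(a[...,2]-a[...,0]<10)&(a.max(2)>100)); e=cv2.fitEllipse(cv2.convexHull(c)); print("wheel",e,onz(f,[e[0]],64))
E
python3 - <<'E'
from m import *
px=lambda x,y,k,a,b:((x+.5)/k-.5+a,(y+.5)/k-.5+b)
tr=lambda x,y:px(x,y,3.5,300,150); tc=lambda x,y:px(x,y,3.3,135,140); sc=lambda x,y:px(x,y,2.5,180,150)
print("pegtips z151",onz(f,[tr(30,187),tr(194,193),tr(354,195)],151))
for a,b in((tr(30,187),sc(280,252)),(tr(194,193),sc(213,194)),(tr(354,195),sc(152,143)),(tr(537,405),sc(180,36))): print(tri(f,a,g,b))
print("post tip z136",onz(f,[tr(537,405)],136))
print("feet",onz(f,[tc(264,240),tc(419,242)],152.4))
for a,b in((tc(264,240),sc(451,369)),(tc(419,242),sc(371,303))): print(tri(f,a,g,b))
print("brick top",onz(f,[tc(24,322),tc(89,267),tc(310,495),tc(239,555)],76))
hsv=cv2.cvtColor(t,cv2.COLOR_BGR2HSV)
c=blob(t,(130,210,240,320),lambda a:(a[...,2]-a[...,1]>55)&(a[...,2]>110)); r=cv2.minAreaRect(c); print(r,onz(f,cv2.boxPoints(r),76))
e=onz(f,[tr(148,182),tr(232,182),tr(306,188),tr(389,188)],125);print("ring edges",e)
for n,v in(("bowl",[tc(428,420)]),): print(n,onz(f,v,45))
E
```

```text
cap px ((360.06707763671875, 274.7078552246094), (26.060657501220703, 26.43532371520996), 58.399356842041016)
cap [[ 429.65551068 -104.6769488    20.        ]]
wheel ((444.7547912597656, 268.46893310546875), (72.59024047851562, 74.54350280761719), 140.83163452148438) [[ 442.30782488 -303.81253067   64.        ]]
pegtips z151 [[ 581.56231203   23.51097906  151.        ]
 [ 578.38116085  -82.06677505  151.        ]
 [ 577.87526858 -185.56203445  151.        ]]
(array([582.35869723,  23.18255235, 148.45207478]), np.float64(0.8698513053876556))
(array([579.9295813 , -83.12525941, 146.01103175]), np.float64(1.6605607599237002))
(array([ 579.50193115, -186.989985  ,  142.92160812]), np.float64(0.11213136886673779))
(array([ 443.33118828, -305.17038989,  131.9388947 ]), np.float64(2.2306782019789897))
post tip z136 [[ 443.72835596 -304.96847264  136.        ]]
feet [[558.79681771 233.14545431 152.4       ]
 [558.00886261 127.76635446 152.4       ]]
(array([559.43233053, 235.11292311, 145.61471481]), np.float64(1.9695563445658852))
(array([559.1306019 , 128.91581606, 144.21414049]), np.float64(1.1250577836952746))
brick top [[511.87191053 418.10062193  76.        ]
 [552.20380188 372.62870106  76.        ]
 [389.32128926 208.67286706  76.        ]
 [346.68737225 257.96641321  76.        ]]
((183.14027404785156, 263.5543212890625), (95.04865264892578, 26.637840270996094), 47.72631072998047) [[511.57316796 419.54429518  76.        ]
 [554.9267564  374.17101912  76.        ]
 [389.01206672 217.16373011  76.        ]
 [347.0138209  262.2362604   76.        ]]
ring edges [[ 590.64359942  -54.04181823  125.        ]
 [ 591.06265169 -109.42340678  125.        ]
 [ 587.42448698 -158.29443134  125.        ]
 [ 587.8784287  -213.34835303  125.        ]]
bowl [[445.60822005 128.30329225  45.        ]]
```

```bash
cat > go.py <<'E'
# usage: go.py x y z roll pitch yaw  -> shift (m, tool axes) and rotvec(deg) from the measured pose
import sys
from h import *
s=env.state(); v=list(map(float,sys.argv[1:7])); q=R.from_euler('xyz',s["ee_rot"],degrees=True)
d=q.inv().apply(np.array(v[:3])-s["ee_pos"])/1000; w=(q.inv()*R.from_euler('xyz',v[3:],degrees=True)).as_rotvec(degrees=True)
print(s["time_s"],s["ee_pos"].round(1),s["ee_rot"].round(1),s["force"].round(1),s["gripper_width"]); print("shift",d.round(4),"turn",w.round(2))
E
python3 go.py 540 -82 168.8 180 -45 -0.6;python3 go.py 400 -200 300 180 -45 -0.6
```

```text
0.2 [ 198.6 -539.3  192.7] [-179.9    0.    20.2] [-0.6 -0.2 -0. ] 91.27245110992362
shift [ 0.4784 -0.3111  0.0242] turn [-8.23 44.51 19.71]
0.2 [ 198.6 -539.3  192.7] [-179.9    0.    20.2] [-0.6 -0.2 -0. ] 91.27245110992362
shift [ 0.3063 -0.2489 -0.1071] turn [-8.23 44.51 19.71]
```

send_rows:
  targets: "0.15 -0.12 -0.107 -4 22 10 100;0.306 -0.249 -0.107 -8.2 44.5 19.7 100;0.306 -0.249 -0.107 -8.2 44.5 19.7 100;0.306 -0.249 -0.107 -8.2 44.5 19.7 100;0.306 -0.249 -0.107 -8.2 44.5 19.7 100;0.306 -0.249 -0.107 -8.2 44.5 19.7 100;0.306 -0.249 -0.107 -8.2 44.5 19.7 100;0.306 -0.249 -0.107 -8.2 44.5 19.7 100;0.306 -0.249 -0.107 -8.2 44.5 19.7 100;0.306 -0.249 -0.107 -8.2 44.5 19.7 100;0.306 -0.249 -0.107 -8.2 44.5 19.7 100;0.306 -0.249 -0.107 -8.2 44.5 19.7 100"

```text
time_s: 1.2
ee_pos: [400.4, -197.8, 300.8]
ee_rot: [179.7, -45.1, -0.1]
force: [-0.1, 0.2, -0.4]
gripper_width: 90.8
gripper_force: 0.0
```

```bash
python3 go.py 543 -82 165.8 180 -45 -0.6
```

```text
1.2 [ 400.4 -197.8  300.8] [ 1.797e+02 -4.510e+01 -1.000e-01] [-0.1  0.2 -0.4] 90.81105118492077
shift [ 0.0051 -0.1168  0.1957] turn [-0.12 -0.06  0.37]
```

send_rows:
  targets: "0.005 -0.117 0.196 -0.1 0 0.4 100;0.005 -0.117 0.196 -0.1 0 0.4 100;0.005 -0.117 0.196 -0.1 0 0.4 100;0.005 -0.117 0.196 -0.1 0 0.4 100;0.005 -0.117 0.196 -0.1 0 0.4 100;0.005 -0.117 0.196 -0.1 0 0.4 100;0.005 -0.117 0.196 -0.1 0 0.4 100;0.005 -0.117 0.196 -0.1 0 0.4 100;0.005 -0.117 0.196 -0.1 0 0.4 100"

```text
time_s: 1.95
ee_pos: [543.1, -86.2, 164.0]
ee_rot: [-179.8, -44.9, -1.2]
force: [-0.6, 0.3, 0.3]
gripper_width: 91.4
gripper_force: 0.0
```

```bash
python3 go.py 606 -82 102.8 180 -45 -0.6; python3 - <<'E'
from h import *
g=eyes.grab_frame("scene")
cv2.imwrite("pics/s1.png",cv2.resize(g["image"][130:330,180:400],None,fx=3,fy=3,interpolation=cv2.INTER_CUBIC))
E
```

```text
1.95 [543.1 -86.2 164. ] [-179.8  -44.9   -1.2] [-0.6  0.3  0.3] 91.42766526806223
shift [ 0.0013 -0.0052  0.0877] turn [ 0.19  0.1  -0.44]
```

View pics/s1.png

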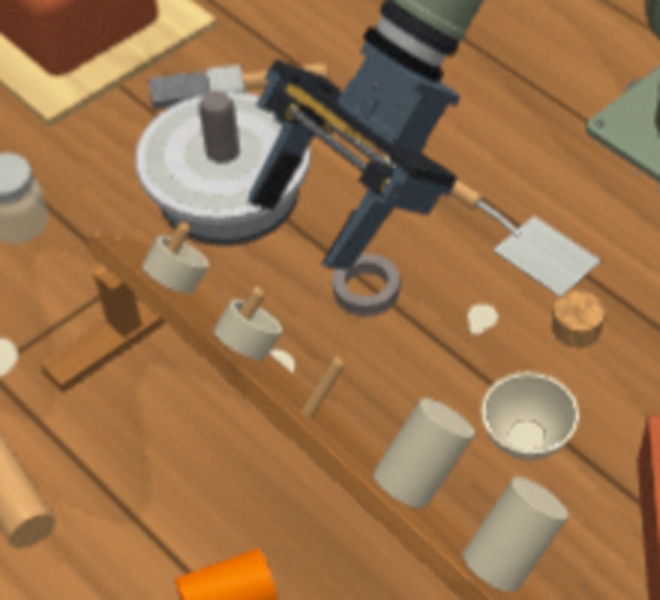

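The image shows the open gripper in line above the inner ring (crop px 250,325), with finger tips at (262,200) and (340,262).

```bash
python3 go.py 606 -82 102.8 180 -45 -0.6
```

```text
2.0 [543.  -86.5 164.8] [-179.8  -45.    -1.2] [-0.  -0.2 -0.3] 91.31508124630167
shift [ 0.0007 -0.0055  0.0883] turn [ 0.23  0.03 -0.44]
```

send_rows:
  targets: "0.001 -0.0055 0.02 0.2 0 -0.4 100;0.001 -0.0055 0.04 0.2 0 -0.4 100;0.001 -0.0055 0.055 0.2 0 -0.4 100;0.001 -0.0055 0.068 0.2 0 -0.4 100;0.001 -0.0055 0.078 0.2 0 -0.4 100;0.001 -0.0055 0.085 0.2 0 -0.4 100;0.001 -0.0055 0.087 0.2 0 -0.4 100;0.001 -0.0055 0.087 0.2 0 -0.4 100;0.001 -0.0055 0.087 0.2 0 -0.4 100"

```text
time_s: 2.75
ee_pos: [605.3, -81.2, 105.0]
ee_rot: [-180.0, -45.1, -0.6]
force: [0.5, -0.2, 0.7]
gripper_width: 91.2
gripper_force: 0.0
```

```bash
python3 go.py 606 -82 102.8 180 -45 -0.6
```

```text
2.75 [605.3 -81.2 105. ] [-180.   -45.1   -0.6] [ 0.5 -0.2  0.7] 91.16852756879574
shift [-0.001   0.0008  0.002 ] turn [-0.   -0.07 -0.  ]
```

Close enough; nudge in and grip.

send_rows:
  targets: "-0.001 0.001 0.001 0 0 0 100;-0.001 0.001 0.001 0 0 0 50;-0.001 0.001 0.001 0 0 0 50;-0.001 0.001 0.001 0 0 0 50;-0.001 0.001 0.001 0 0 0 40;-0.001 0.001 0.001 0 0 0 40;-0.001 0.001 0.001 0 0 0 40;-0.001 0.001 0.001 0 0 0 40;-0.001 0.001 0.001 0 0 0 40;-0.001 0.001 0.001 0 0 0 40"
  grip_force: 15

```text
time_s: 3.58
ee_pos: [605.5, -81.0, 102.9]
ee_rot: [-180.0, -45.0, -0.5]
force: [-0.7, -0.8, 1.4]
gripper_width: 53.9
gripper_force: 15.0
```

send_rows:
  targets: "0 0 -0.01 0 0 0 40;0 0 -0.025 0 0 0 40;0 0 -0.045 0 0 0 40;0 0 -0.07 0 0 0 40;0 0 -0.1 0 0 0 40;0 0 -0.13 0 0 0 40;0 0 -0.16 0 0 0 40;0 0 -0.17 0 0 0 40;0 0 -0.17 0 0 0 40;0 0 -0.17 0 0 0 40"

```text
time_s: 4.42
ee_pos: [483.8, -80.1, 225.0]
ee_rot: [179.9, -45.1, -0.4]
force: [-0.2, -0.8, 0.3]
gripper_width: 53.6
gripper_force: 15.0
```

```bash
python3 go.py 443 -304.5 230 180 0 0; python3 - <<'E'
from h import *
f=eyes.grab_frame("top")
cv2.imwrite("pics/t2.png",cv2.resize(f["image"][150:320,300:500],None,fx=3,fy=3,interpolation=cv2.INTER_CUBIC))
E
```

```text
4.4167 [483.8 -80.1 225. ] [179.9 -45.1  -0.4] [-0.2 -0.8  0.3] 53.57829236748618
shift [-0.0241  0.2247 -0.0308] turn [  0.28 -45.12  -0.44]
```

View pics/t2.png

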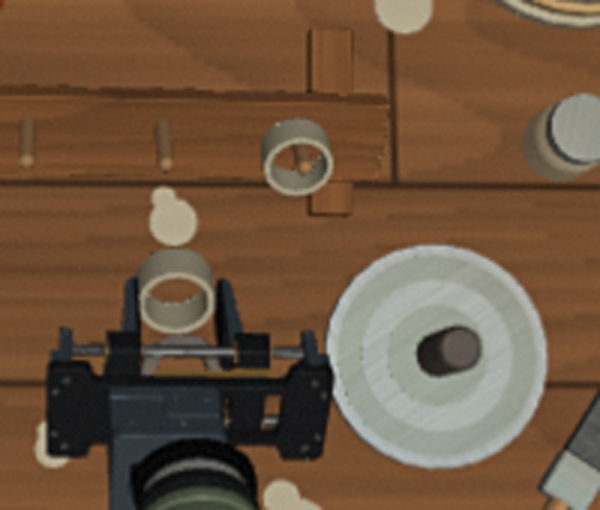

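The ring is held square between the fingers; its near rim is centred about crop (176,292), and the peg it left is bare.

```bash
python3 - <<'E'
from h import *
f=eyes.grab_frame("top"); s=env.state(); im=f["image"].astype(int)
q=R.from_euler('xyz',s["ee_rot"],degrees=True)
# near rim: bright blob ellipse outer edge, crop-picked extents (138..214, 252?..336)
P=s["ee_pos"]+q.apply([[0,0,-25],[0,27,-25],[0,-27,-25],[27,0,-25],[-27,0,-25],[0,0,5]])
print(((proj(f,P)-[300,150]+.5)*3-.5).round(0))
E
```

```text
[[175. 299.]
 [214. 300.]
 [136. 299.]
 [178. 268.]
 [173. 329.]
 [173. 272.]]
```

send_rows:
  targets: "-0.004 0.035 -0.02 0 -7 0 40;-0.008 0.07 -0.025 0 -14 0 40;-0.012 0.105 -0.03 0 -21 0 40;-0.016 0.14 -0.031 0.1 -28 -0.2 40;-0.02 0.175 -0.031 0.2 -35 -0.3 40;-0.024 0.21 -0.031 0.3 -42 -0.4 40;-0.024 0.225 -0.031 0.3 -45.1 -0.4 40;-0.024 0.225 -0.031 0.3 -45.1 -0.4 40;-0.024 0.225 -0.031 0.3 -45.1 -0.4 40;-0.024 0.225 -0.031 0.3 -45.1 -0.4 40;-0.024 0.225 -0.031 0.3 -45.1 -0.4 40"

```text
time_s: 5.43
ee_pos: [443.6, -303.3, 227.4]
ee_rot: [-179.7, 0.1, 0.0]
force: [0.6, 0.1, -0.2]
gripper_width: 53.3
gripper_force: 15.0
```

```bash
python3 go.py 443 -304.5 155 180 0 0; python3 - <<'E'
from h import *
g=eyes.grab_frame("scene")
cv2.imwrite("pics/s3.png",cv2.resize(g["image"][80:230,190:350],None,fx=4,fy=4,interpolation=cv2.INTER_CUBIC))
E
```

```text
5.4333 [ 443.6 -303.3  227.4] [-1.797e+02  1.000e-01  0.000e+00] [ 0.6  0.1 -0.2] 53.34524941079241
shift [-0.0005  0.0015  0.0724] turn [-0.25  0.09  0.01]
```

View pics/s3.png

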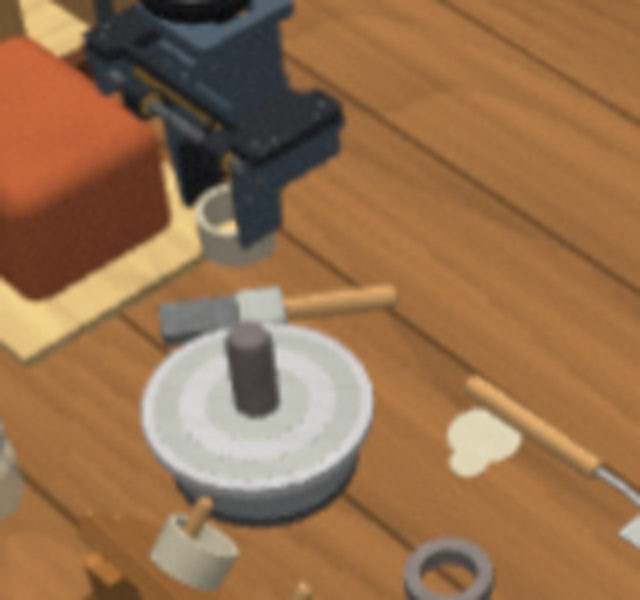

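The held ring is level, its left edge at crop x≈195 and bottom at (238,264), and the post tip is at about (248,335).

```bash
python3 - <<'E'
from h import *
g=eyes.grab_frame("scene"); s=env.state()
q=R.from_euler('xyz',s["ee_rot"],degrees=True); a=np.linspace(0,2*np.pi,60)
c=lambda P:(proj(g,P)-[190,80]+.5)*4-.5
for off in(0,-4):
  ring=np.vstack([s["ee_pos"]+q.apply(np.c_[off+27*np.cos(a),27*np.sin(a),0*a+z]) for z in(-25,5)])
  r=c(ring); print(off,r.min(0),r.max(0),r[r[:,1].argmax()])
post=np.array([443,-304.5,0])+np.vstack([np.c_[r*np.cos(a),r*np.sin(a),0*a+z] for r,z in((14.5,136),(18,129),(18,64))])
r=c(post);print("post",r.min(0),r.max(0))
E
```

```text
0 [190.47622443 185.18078548] [272.67171708 269.82556404] [229.33255644 269.82556404]
-4 [194.97829743 182.59353084] [276.9750542  267.11744987] [233.74918357 267.11744987]
post [223.9973984  320.26644284] [280.17138279 418.96493473]
```

send_rows:
  targets: "0.002 0.0015 0.04 -0.2 0.1 0 40;0.002 0.0015 0.072 -0.2 0.1 0 40;0.002 0.0015 0.08 -0.2 0.1 0 40;0.002 0.0015 0.086 -0.2 0.1 0 40;0.002 0.0015 0.092 -0.2 0.1 0 40;0.002 0.0015 0.098 -0.2 0.1 0 40;0.002 0.0015 0.104 -0.2 0.1 0 40;0.002 0.0015 0.104 -0.2 0.1 0 40"

```text
time_s: 6.2
ee_pos: [446.1, -305.9, 123.7]
ee_rot: [180.0, -0.0, -0.0]
force: [-0.4, 0.8, -1.1]
gripper_width: 53.1
gripper_force: 15.0
```

send_rows:
  targets: "0 0 0.012 0 0 0 40;0 0 0.024 0 0 0 40;0 0 0.036 0 0 0 40;0 0 0.044 0 0 0 40;0 0 0.05 0 0 0 40;0 0 0.05 0 0 0 40;0 0 0.05 0 0 0 40"

```text
time_s: 6.78
ee_pos: [446.4, -306.1, 74.1]
ee_rot: [179.9, -0.0, -0.0]
force: [-1.1, -0.1, -0.1]
gripper_width: 53.2
gripper_force: 15.0
```

send_rows:
  targets: "0 0 0.003 0 0 0 40;0 0 0.004 0 0 0 40;0 0 0.004 0 0 0 90;0 0 0.004 0 0 0 90;0 0 0.004 0 0 0 90;0 0 0.004 0 0 0 90;0 0 -0.03 0 0 0 90;0 0 -0.07 0 0 0 90;0 0 -0.11 0 0 0 100;0 0 -0.15 0 0 0 100;0 0 -0.15 0 0 0 100;0 0 -0.15 0 0 0 100"

```text
time_s: 7.78
ee_pos: [447.3, -306.7, 226.6]
ee_rot: [179.7, -0.3, -0.0]
force: [0.1, -0.1, -0.5]
gripper_width: 91.7
gripper_force: 0.0
```

```bash
python3 go.py 510 -186 192 180 -45 -0.6; python3 - <<'E'
from h import *
g=eyes.grab_frame("scene"); im=g["image"]
cv2.imwrite("pics/s4.png",cv2.resize(im[80:230,190:350],None,fx=4,fy=4,interpolation=cv2.INTER_CUBIC))
E
```

```text
7.7833 [ 447.3 -306.7  226.6] [179.7  -0.3  -0. ] [ 0.1 -0.1 -0.5] 91.69177746941462
shift [ 0.0624 -0.1209  0.0344] turn [2.000e-02 4.469e+01 6.300e-01]
```

View pics/s4.png

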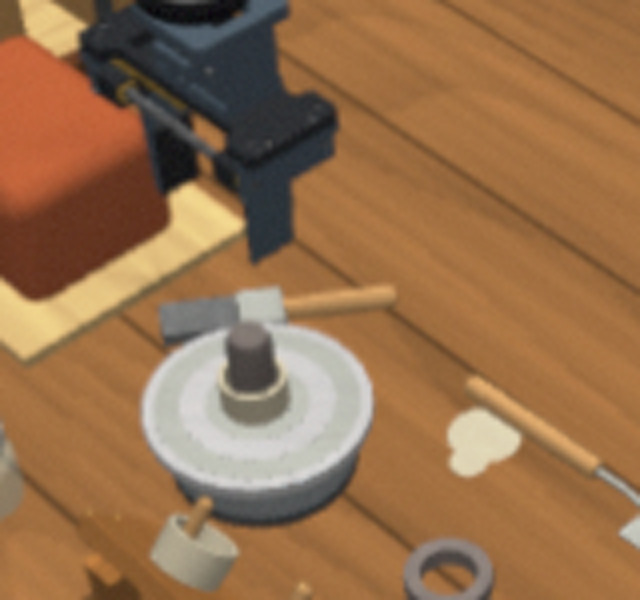

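The first ring sits level at the foot of the post (crop 254,395). Now the second ring.

send_rows:
  targets: "0.01 -0.02 0.006 0 7 0 100;0.02 -0.04 0.012 0 14 0.2 100;0.03 -0.06 0.018 0 21 0.3 100;0.04 -0.08 0.024 0 28 0.4 100;0.05 -0.1 0.03 0 35 0.5 100;0.06 -0.12 0.034 0 42 0.6 100;0.062 -0.121 0.034 0 44.7 0.6 100;0.062 -0.121 0.034 0 44.7 0.6 100;0.062 -0.121 0.034 0 44.7 0.6 100;0.062 -0.121 0.034 0 44.7 0.6 100;0.062 -0.121 0.034 0 44.7 0.6 100;0.062 -0.121 0.034 0 44.7 0.6 100"

```text
time_s: 8.83
ee_pos: [508.9, -185.5, 190.2]
ee_rot: [-179.8, -44.7, -0.7]
force: [-0.7, 0.0, 0.3]
gripper_width: 91.2
gripper_force: 0.0
```

```bash
python3 go.py 605 -185.7 101 180 -45 -0.6
```

```text
8.8333 [ 508.9 -185.5  190.2] [-179.8  -44.7   -0.7] [-0.7  0.   0.3] 91.20446572856343
shift [ 0.0056 -0.0006  0.131 ] turn [-0.12  0.3  -0.07]
```

send_rows:
  targets: "0.0045 -0.0005 0.03 -0.1 0.3 0 100;0.0045 -0.0005 0.06 -0.1 0.3 0 100;0.0045 -0.0005 0.085 -0.1 0.3 0 100;0.0045 -0.0005 0.105 -0.1 0.3 0 100;0.0045 -0.0005 0.118 -0.1 0.3 0 100;0.0045 -0.0005 0.126 -0.1 0.3 0 100;0.0045 -0.0005 0.129 -0.1 0.3 0 100;0.0045 -0.0005 0.129 -0.1 0.3 0 100;0.0045 -0.0005 0.129 -0.1 0.3 0 100;0.0045 -0.0005 0.129 -0.1 0.3 0 100"

```text
time_s: 9.67
ee_pos: [602.3, -185.3, 102.0]
ee_rot: [-179.9, -45.1, -0.7]
force: [-0.3, 0.2, 0.9]
gripper_width: 91.4
gripper_force: 0.0
```

```bash
python3 go.py 604 -185.7 101.5 180 -45 -0.6
```

```text
9.6667 [ 602.3 -185.3  102. ] [-179.9  -45.1   -0.7] [-0.3  0.2  0.9] 91.3610151805771
shift [0.0009 0.0004 0.0016] turn [-0.01 -0.07 -0.09]
```

send_rows:
  targets: "0 0 0.001 0 0 0 60;0 0 0.001 0 0 0 50;0 0 0.001 0 0 0 50;0 0 0.001 0 0 0 40;0 0 0.001 0 0 0 40;0 0 0.001 0 0 0 40;0 0 0.001 0 0 0 40;0 0 0.001 0 0 0 40;0 0 0.001 0 0 0 40;0 0 0.001 0 0 0 40"

```text
time_s: 10.5
ee_pos: [602.9, -185.2, 100.6]
ee_rot: [-179.9, -45.0, -0.8]
force: [-2.4, -0.7, 1.8]
gripper_width: 53.7
gripper_force: 15.0
```

send_rows:
  targets: "0 0 -0.01 0 0 0 40;0 0 -0.025 0 0 0 40;0 0 -0.045 0 0 0 40;0 0 -0.07 0 0 0 40;0 0 -0.1 0 0 0 40;0 0 -0.13 0 0 0 40;0 0 -0.16 0 0 0 40;0 0 -0.17 0 0 0 40;0 0 -0.17 0 0 0 40;0 0 -0.17 0 0 0 40;0 0 -0.17 0 0 0 40;0 0 -0.17 0 0 0 40"

```text
time_s: 11.5
ee_pos: [482.8, -183.5, 219.4]
ee_rot: [-179.7, -44.9, -0.8]
force: [0.5, 0.2, -1.3]
gripper_width: 53.9
gripper_force: 15.0
```

```bash
python3 go.py 445 -304.5 227 180 0 0
```

```text
11.5 [ 482.8 -183.5  219.4] [-179.7  -44.9   -0.8] [ 0.5  0.2 -1.3] 53.882131792270066
shift [-0.0202  0.1214 -0.0315] turn [  0.05 -44.91  -0.66]
```

send_rows:
  targets: "-0.004 0.02 -0.02 0 -7 0 40;-0.008 0.04 -0.025 0 -14 0 40;-0.012 0.06 -0.03 0 -21 0 40;-0.016 0.08 -0.031 0 -28 -0.3 40;-0.02 0.1 -0.031 0 -35 -0.5 40;-0.02 0.121 -0.031 0 -42 -0.6 40;-0.02 0.121 -0.031 0 -44.9 -0.6 40;-0.02 0.121 -0.031 0 -44.9 -0.6 40;-0.02 0.121 -0.031 0 -44.9 -0.6 40;-0.02 0.121 -0.031 0 -44.9 -0.6 40;-0.02 0.121 -0.031 0 -44.9 -0.6 40;-0.02 0.121 -0.031 0 -44.9 -0.6 40"

```text
time_s: 12.5
ee_pos: [443.9, -304.0, 228.3]
ee_rot: [179.9, -0.1, -0.1]
force: [0.4, -0.5, 0.8]
gripper_width: 53.7
gripper_force: 15.0
```

```bash
python3 go.py 445 -304.5 124 180 0 0; cat > chk.py <<'E'
from h import *
g=eyes.grab_frame("scene"); s=env.state(); im=g["image"].astype(int)
q=R.from_euler('xyz',s["ee_rot"],degrees=True); a=np.linspace(0,2*np.pi,60)
r=proj(g,np.vstack([s["ee_pos"]+q.apply(np.c_[27*np.cos(a),27*np.sin(a),0*a+z]) for z in(-25,5)]))
print("pred",r.min(0),r.max(0))
x0,y0=r.min(0).astype(int)-6;x1,y1=r.max(0).astype(int)+8
m=((im.max(2)-im.min(2)<45)&(im.max(2)>95)).astype(np.uint8); m2=0*m; m2[y0:y1,x0:x1]=m[y0:y1,x0:x1]
n,l,st,c=cv2.connectedComponentsWithStats(m2); k=1+st[1:,4].argmax(); print("obs",st[k])
E
python3 chk.py
```

```text
12.5 [ 443.9 -304.   228.3] [ 1.799e+02 -1.000e-01 -1.000e-01] [ 0.4 -0.5  0.8] 53.667702678432704
shift [0.0009 0.0004 0.1043] turn [ 0.09 -0.14 -0.14]
pred [237.02859464 125.78637184] [257.53760723 146.96192364]
obs [238 125  20  21 197]
```

send_rows:
  targets: "0.001 0.0004 0.04 0 -0.1 0 40;0.001 0.0004 0.07 0 -0.1 0 40;0.001 0.0004 0.08 0 -0.1 0 40;0.001 0.0004 0.086 0 -0.1 0 40;0.001 0.0004 0.092 0 -0.1 0 40;0.001 0.0004 0.098 0 -0.1 0 40;0.001 0.0004 0.104 0 -0.1 0 40;0.001 0.0004 0.108 0 -0.1 0 40;0.001 0.0004 0.112 0 -0.1 0 40;0.001 0.0004 0.112 0 -0.1 0 40;0.001 0.0004 0.112 0 -0.1 0 40"

```text
time_s: 13.47
ee_pos: [446.6, -305.3, 116.4]
ee_rot: [179.9, -0.0, -0.1]
force: [0.2, 0.9, 0.0]
gripper_width: 53.7
gripper_force: 15.0
```

send_rows:
  targets: "-0.001 0 0.006 0 0 0 40;-0.001 0 0.011 0 0 0 40;-0.001 0 0.014 0 0 0 40;-0.001 0 0.016 0 0 0 40;-0.001 0 0.016 0 0 0 90;-0.001 0 0.016 0 0 0 90;-0.001 0 0.016 0 0 0 90;-0.001 0 0.016 0 0 0 90;-0.001 0 -0.02 0 0 0 100;-0.001 0 -0.06 0 0 0 100;-0.001 0 -0.1 0 0 0 100;-0.001 0 -0.1 0 0 0 100"

```text
time_s: 14.47
ee_pos: [449.4, -307.7, 224.9]
ee_rot: [179.3, -0.8, -0.1]
force: [1.3, -0.0, 0.1]
gripper_width: 91.1
gripper_force: 0.0
```

```bash
python3 go.py 430 -220 220 180 0 0;python3 m.py; python3 - <<'E'
from h import *
g=eyes.grab_frame("scene"); t=eyes.grab_frame("top")
a=cv2.resize(g["image"][100:250,190:350],None,fx=3,fy=3,interpolation=cv2.INTER_CUBIC);b=cv2.resize(t["image"][200:350,320:420],None,fx=3,fy=3)
cv2.imwrite("pics/s5.png",np.hstack([a,b]))
E
```

```text
14.4667 [ 449.4 -307.7  224.9] [ 1.793e+02 -8.000e-01 -1.000e-01] [ 1.3 -0.   0.1] 91.11370798068964
shift [-0.0196 -0.0877  0.0036] turn [ 0.67 -0.8  -0.11]
cap px ((360.093017578125, 274.64697265625), (25.978933334350586, 26.357709884643555), 68.19194030761719)
cap [[ 429.80534018 -104.7416717    20.        ]]
wheel ((434.6966552734375, 267.3956298828125), (50.677574157714844, 72.43738555908203), 4.3423075675964355) [[ 444.80125121 -279.5612993    64.        ]]
```

View pics/s5.png

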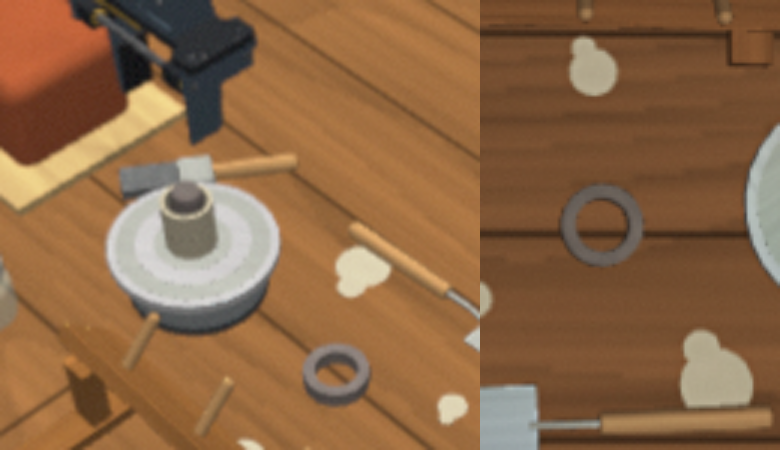

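Both rings are stacked level on the post (crop 188,220). The cap is still at top px (360,274.6), i.e. (430,-105).

```bash
python3 go.py 430 -105 110 180 0 0
```

```text
14.6667 [ 444.7 -304.5  215.3] [ 1.799e+02  1.000e-01 -1.000e-01] [-0.8  0.6  0.5] 90.76037412513492
shift [-0.015  -0.1996  0.1051] turn [ 0.06  0.08 -0.11]
```

send_rows:
  targets: "-0.005 -0.04 0 0 0 0 100;-0.01 -0.08 0 0 0 0 100;-0.013 -0.12 0.02 0 0 0 100;-0.015 -0.16 0.05 0 0 0 100;-0.015 -0.19 0.08 0 0 0 100;-0.015 -0.2 0.1 0 0 0 100;-0.015 -0.2 0.105 0 0 0 100;-0.015 -0.2 0.105 0 0 0 100;-0.015 -0.2 0.105 0 0 0 100;-0.015 -0.2 0.105 0 0 0 100;-0.015 -0.2 0.105 0 0 0 100"

```text
time_s: 15.58
ee_pos: [432.0, -106.5, 112.0]
ee_rot: [179.8, -0.2, -0.2]
force: [-0.7, -0.2, 0.1]
gripper_width: 91.3
gripper_force: 0.0
```

```bash
python3 go.py 430 -105 4 180 0 0; python3 - <<'E'
from h import *
g=eyes.grab_frame("scene")["image"]
im=g.astype(int); x0,y0,x1,y1=270,200,340,260
m=((im[...,2]-im[...,0]<25)&(im.max(2)<150)).astype(np.uint8)*255
cv2.imwrite("pics/s6.png",cv2.resize(g[150:290,230:390],None,fx=4,fy=4,interpolation=cv2.INTER_CUBIC))
E
```

```text
15.5833 [ 432.  -106.5  112. ] [179.8  -0.2  -0.2] [-0.7 -0.2  0.1] 91.30045691045451
shift [-0.0023 -0.0018  0.108 ] turn [ 0.17 -0.16 -0.2 ]
```

View pics/s6.png

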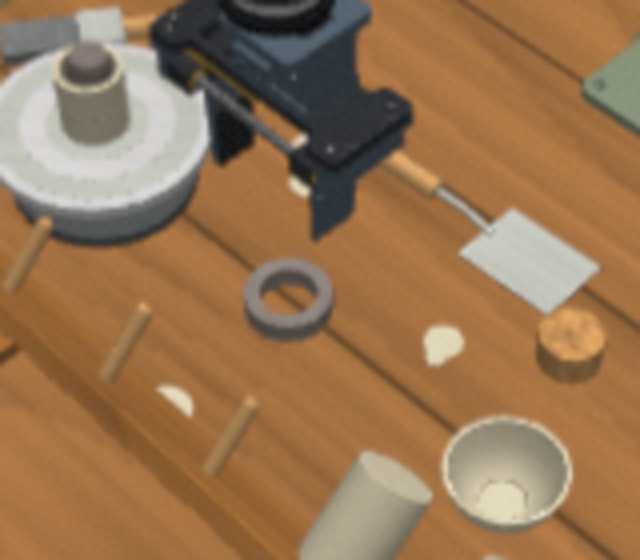

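The cap is unmoved at scene px (302,225), below the open fingers. Descending.

send_rows:
  targets: "-0.0023 -0.0018 0.04 0.2 -0.2 -0.2 100;-0.0023 -0.0018 0.07 0.2 -0.2 -0.2 100;-0.0023 -0.0018 0.09 0.2 -0.2 -0.2 100;-0.0023 -0.0018 0.1 0.2 -0.2 -0.2 100;-0.0023 -0.0018 0.105 0.2 -0.2 -0.2 100;-0.0023 -0.0018 0.105 0.2 -0.2 -0.2 100;-0.0023 -0.0018 0.105 0.2 -0.2 -0.2 70;-0.0023 -0.0018 0.105 0.2 -0.2 -0.2 55;-0.0023 -0.0018 0.105 0.2 -0.2 -0.2 55;-0.0023 -0.0018 0.105 0.2 -0.2 -0.2 55;-0.0023 -0.0018 0.105 0.2 -0.2 -0.2 55;-0.0023 -0.0018 0.105 0.2 -0.2 -0.2 55"
  grip_force: 25

```text
time_s: 16.63
ee_pos: [428.8, -103.6, 6.2]
ee_rot: [-179.9, 0.1, 0.1]
force: [-1.3, -0.8, 0.0]
gripper_width: 54.2
gripper_force: 0.0
```

```bash
python3 - <<'E'
from h import *
g=eyes.grab_frame("scene")["image"]
print(env.state()["gripper_width"])
cv2.imwrite("pics/s7.png",cv2.resize(g[150:290,230:390],None,fx=4,fy=4,interpolation=cv2.INTER_CUBIC))
E
```

```text
51.685881075600825
```

View pics/s7.png

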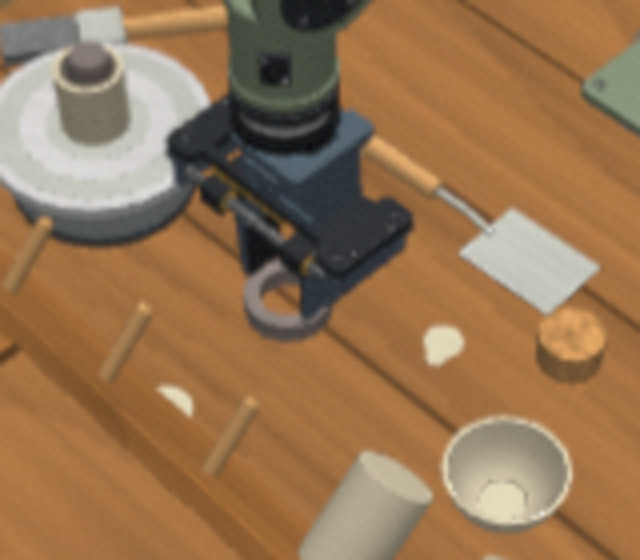

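The fingers have closed to 52 mm on the robot side of the cap, which sits at crop (287,300): the cap is farther out than where I gripped.

```bash
python3 - <<'E'
from h import *
g=eyes.grab_frame("scene"); t=eyes.grab_frame("top"); s=env.state(); print(s["ee_pos"],s["gripper_width"],s["gripper_force"])
q=lambda x,y:((x+.5)/4-.5+230,(y+.5)/4-.5+150)
print(onz(g,[q(244,295),q(288,290),q(330,305)],20), "orig/s6",onz(g,[q(288,294)],20))
print("TCP px scene crop",(proj(g,s["ee_pos"])[0]-[230,150]+.5)*4-.5, "cap(430,-105,20)",(proj(g,[430,-105,20])[0]-[230,150]+.5)*4-.5)
cv2.imwrite("pics/t8.png",cv2.resize(t["image"][215:325,300:420],None,fx=5,fy=5,interpolation=cv2.INTER_CUBIC))
E
```

```text
[ 428.6138859  -103.58198087    5.9453834 ] 50.24175157619926 0.0
[[ 455.9212121  -125.24351972   20.        ]
 [ 428.95907433 -105.62853286   20.        ]
 [ 416.53354855  -73.09765766   20.        ]] orig/s6 [[ 431.643361   -102.80885029   20.        ]]
TCP px scene crop [290.55402563 303.03521957] cap(430,-105,20) [287.57400773 291.20859584]
```

View pics/t8.png

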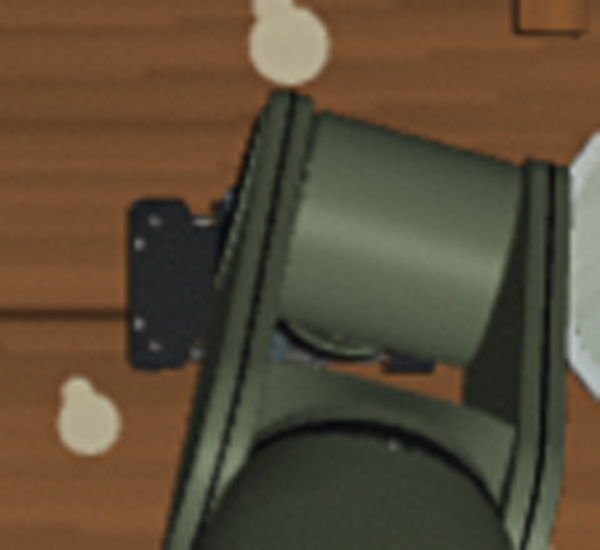

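```bash
python3 - <<'E'
from h import *
g=eyes.grab_frame("scene"); s=env.state(); p=s["ee_pos"]
print({k:np.round(v,2) for k,v in s.items()})
c=lambda P:((proj(g,P)-[230,150]+.5)*4-.5).round()
for z in(0,20):
  print(z,c([p+[dx,dy,z] for dy in(25,39) for dx in(-16,16)]).tolist(),c([p+[dx,-dy,z] for dy in(25,39) for dx in(-16,16)]).tolist())
E
```

```text
{'time_s': np.float64(16.83), 'qpos': array([-1.5100e+01,  1.9220e+01,  1.2104e+02,  4.0000e-02,  3.9940e+01,
        7.4770e+01]), 'qvel': array([-0.03,  0.12, -0.02,  0.1 ,  0.08, -0.  ]), 'effort': array([ -0.  , -33.76, -14.85,   0.04,  -0.05,  -0.  ]), 'ee_pos': array([ 428.59, -103.58,    5.89]), 'ee_rot': array([-1.7992e+02,  1.8000e-01,  9.0000e-02]), 'force': array([-0.19,  0.5 , -0.18]), 'torque': array([ 0.01, -0.02,  0.04]), 'gripper_force': np.float64(0.0), 'gripper_width': np.float64(49.91)}
0 [[329.0, 310.0], [298.0, 333.0], [342.0, 320.0], [311.0, 344.0]] [[283.0, 274.0], [253.0, 296.0], [271.0, 264.0], [240.0, 286.0]]
20 [[329.0, 293.0], [298.0, 316.0], [342.0, 303.0], [311.0, 327.0]] [[283.0, 257.0], [252.0, 279.0], [270.0, 247.0], [239.0, 269.0]]
```

```bash
python3 - <<'E'
from h import *
g=eyes.grab_frame("scene"); c=lambda P:((proj(g,P)-[230,150]+.5)*4-.5).round().tolist()
p=np.array([430.5,-105.5,111])
for dy in(45.5,59): print(dy,c([p+[dx,dy,0] for dx in(-16,16)]))
a=np.linspace(0,6.28,40); 
for z in(0,20):
  r=np.array(c(np.c_[430+34*np.cos(a),-105+34*np.sin(a),0*a+z])); print(z,r.min(0),r.max(0))
im=g["image"].astype(int); m=np.zeros((480,640),np.uint8); m[205:245,280:325]=((im[...,2]-im[...,0]<45)&(im.max(2)>60))[205:245,280:325]
cv2.imwrite("pics/z.png",cv2.resize(g["image"][195:245,270:340],None,fx=11,fy=11,interpolation=cv2.INTER_CUBIC))
E
```

```text
45.5 [[345.0, 233.0], [312.0, 257.0]]
59 [[358.0, 243.0], [326.0, 267.0]]
0 [243. 274.] [333. 343.]
20 [242. 257.] [333. 327.]
```

View pics/z.png

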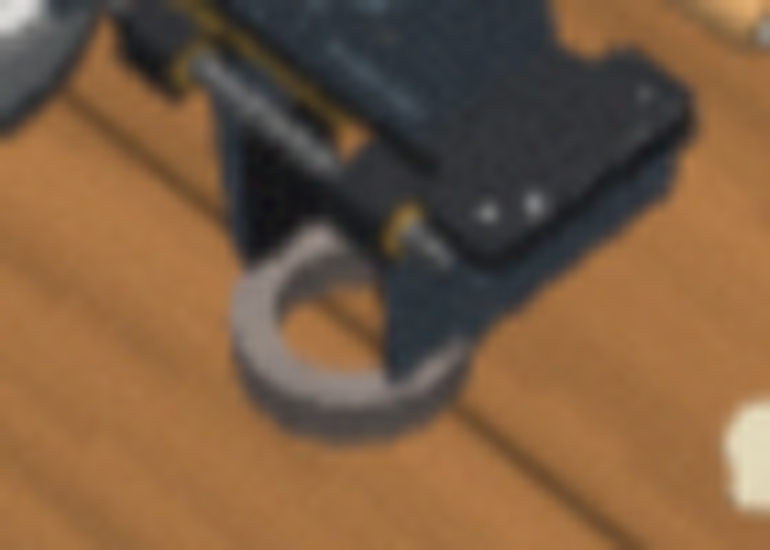

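The tip pixels show the fingers end about 19 mm short of the reported TCP, so they closed just above the cap without touching it. I'll reopen and go about 17 mm deeper, watching the force.

send_rows:
  targets: "0.001 0.001 0 0 0 0 100;0.001 0.001 0 0 0 0 100;0.001 0.001 0 0 0 0 100;0.001 0.001 0 0 0 0 100;0.001 0.001 0 0 0 0 100;0.001 0.001 0 0 0 0 100;0.001 0.001 0 0 0 0 100;0.001 0.001 0.004 0 0 0 100;0.001 0.001 0.008 0 0 0 100;0.001 0.001 0.01 0 0 0 100;0.001 0.001 0.01 0 0 0 100"

```text
time_s: 17.8
ee_pos: [428.9, -104.4, -4.8]
ee_rot: [-179.9, 0.3, 0.1]
force: [-1.0, 0.3, 0.3]
gripper_width: 91.5
gripper_force: 0.0
```

send_rows:
  targets: "0 0 0.003 0 0 0 100;0 0 0.005 0 0 0 100;0 0 0.006 0 0 0 100;0 0 0.006 0 0 0 70;0 0 0.006 0 0 0 65;0 0 0.006 0 0 0 65;0 0 0.006 0 0 0 65;0 0 0.006 0 0 0 65;0 0 0.006 0 0 0 65;0 0 0.006 0 0 0 65"
  grip_force: 25

```text
time_s: 18.63
ee_pos: [429.7, -104.6, -10.1]
ee_rot: [-179.9, 0.2, 0.1]
force: [0.2, -0.6, 0.2]
gripper_width: 66.5
gripper_force: 25.0
```

send_rows:
  targets: "0 0 -0.02 0 0 0 65;0 0 -0.05 0 0 0 65;0 0 -0.09 0 0 0 65;0 0 -0.13 0 0 0 65;0 0 -0.17 0 0 0 65;0 0.02 -0.2 0 0 0 65;0.003 0.06 -0.21 0 0 0 65;0.006 0.1 -0.21 0 0 0 65;0.009 0.14 -0.21 0 0 0 65;0.012 0.175 -0.21 0 0 0 65;0.014 0.195 -0.21 0 0 0 65;0.014 0.2 -0.21 0 0 0 65"

```text
time_s: 19.63
ee_pos: [444.3, -308.1, 198.6]
ee_rot: [-180.0, 0.2, -0.1]
force: [0.2, 1.1, -1.8]
gripper_width: 66.2
gripper_force: 25.0
```

send_rows:
  targets: "0 0 0 0 0 0 65;0 0 0 0 0 0 65;0 0 0 0 0 0 65"

```text
time_s: 19.88
ee_pos: [444.2, -303.3, 199.3]
ee_rot: [-179.8, 0.2, 0.1]
force: [0.5, 0.2, -0.9]
gripper_width: 66.3
gripper_force: 25.0
```

```bash
python3 go.py 444 -304.5 145 180 0 0; python3 - <<'E'
from h import *
g=eyes.grab_frame("scene"); s=env.state()
q=R.from_euler('xyz',s["ee_rot"],degrees=True); a=np.linspace(0,2*np.pi,60)
r=(proj(g,np.vstack([s["ee_pos"]+q.apply(np.c_[34*np.cos(a),34*np.sin(a),0*a+z]) for z in(-10,-30)]))-[190,80]+.5)*4-.5
print(r.min(0),r.max(0))
cv2.imwrite("pics/s9.png",cv2.resize(g["image"][80:220,190:340],None,fx=4,fy=4,interpolation=cv2.INTER_CUBIC))
E
```

```text
19.8833 [ 444.2 -303.3  199.3] [-1.798e+02  2.000e-01  1.000e-01] [ 0.5  0.2 -0.9] 66.3367403566729
shift [0.     0.0014 0.0543] turn [-0.15  0.23  0.15]
[184.27213941 206.03157064] [283.78448146 292.3584603 ]
```

View pics/s9.png

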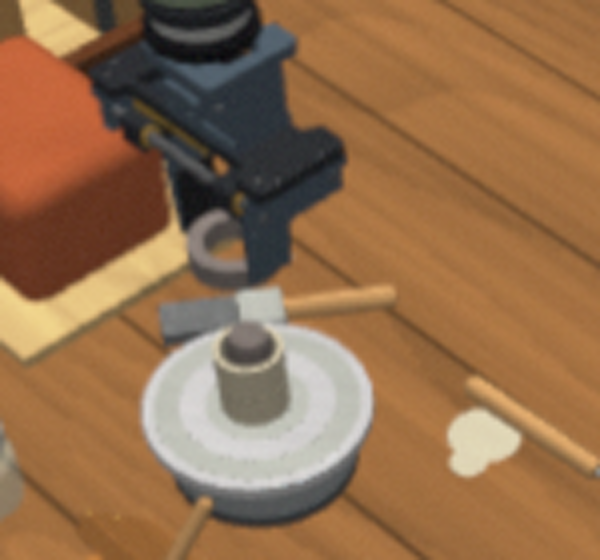

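The cap is held level (left edge crop 187, bottom 288), matching the prediction to about 3 px. Lowering.

send_rows:
  targets: "0.0005 0.0015 0.035 -0.1 0.2 0.1 65;0.0005 0.0015 0.06 -0.1 0.2 0.1 65;0.0005 0.0015 0.066 -0.1 0.2 0.1 65;0.0005 0.0015 0.07 -0.1 0.2 0.1 65;0.0005 0.0015 0.073 -0.1 0.2 0.1 65;0.0005 0.0015 0.076 -0.1 0.2 0.1 65;0.0005 0.0015 0.079 -0.1 0.2 0.1 65;0.0005 0.0015 0.081 -0.1 0.2 0.1 65;0.0005 0.0015 0.083 -0.1 0.2 0.1 65;0.0005 0.0015 0.083 -0.1 0.2 0.1 65"

```text
time_s: 20.77
ee_pos: [444.7, -306.2, 116.5]
ee_rot: [180.0, -0.0, -0.0]
force: [1.1, -0.2, -1.8]
gripper_width: 66.2
gripper_force: 25.0
```

send_rows:
  targets: "0 0.0 0.001 0 0 0 65;0 0 0.001 0 0 0 100;0 0 0.001 0 0 0 100;0 0 0.001 0 0 0 100;0 0 0.001 0 0 0 100;0 0 0.001 0 0 0 100;0 0 0.001 0 0 0 100;0 0 -0.03 0 0 0 100;0 0 -0.07 0 0 0 100;0 0 -0.11 0 0 0 100;0 0 -0.13 0 0 0 100;0 0 -0.13 0 0 0 100"

```text
time_s: 21.77
ee_pos: [447.2, -307.9, 252.3]
ee_rot: [179.6, -0.6, -0.0]
force: [-0.1, -0.3, 0.1]
gripper_width: 91.2
gripper_force: 0.0
```

send_rows:
  targets: "0.01 -0.04 -0.01 0 0 0 100;0.02 -0.08 -0.02 0 0 0 100;0.03 -0.12 -0.03 0 0 0 100;0.04 -0.16 -0.03 0 0 0 100;0.04 -0.2 -0.03 0 0 0 100;0.04 -0.24 -0.03 0 0 0 100;0.04 -0.28 -0.03 0 0 0 100;0.04 -0.32 -0.03 0 0 0 100;0.04 -0.36 -0.03 0 0 0 100;0.04 -0.36 -0.03 0 0 0 100;0.04 -0.36 -0.03 0 0 0 100;0.04 -0.36 -0.03 0 0 0 100"

```text
time_s: 22.77
ee_pos: [484.4, 53.5, 275.6]
ee_rot: [179.9, 0.1, 0.0]
force: [0.2, 0.5, -0.0]
gripper_width: 91.4
gripper_force: 0.0
```

```bash
python3 - <<'E'
from h import *
g=eyes.grab_frame("scene"); t=eyes.grab_frame("top")
a=np.linspace(0,6.28,60); r=(proj(g,np.vstack([np.c_[443+34*np.cos(a),-304.5+34*np.sin(a),0*a+z] for z in(124,144)]))-[210,140]+.5)*5-.5
print(r.min(0),r.max(0))
A=cv2.resize(g["image"][140:230,210:300],None,fx=5,fy=5,interpolation=cv2.INTER_CUBIC)
B=cv2.resize(t["image"][170:260,190:260],None,fx=5,fy=5,interpolation=cv2.INTER_CUBIC)
cv2.imwrite("pics/s10.png",np.hstack([A,B]))
E
python3 go.py 495 127 225 180 -45 -0.6
```

```text
[150.07865611  68.08183198] [268.00551055 172.39428168]
22.8667 [484.7  52.6 275.9] [ 1.799e+02  0.000e+00 -1.000e-01] [ 1.6 -0.4 -0.5] 91.52812079332323
shift [ 0.0102 -0.0745  0.0509] turn [-0.14 45.04  0.48]
```

View pics/s10.png

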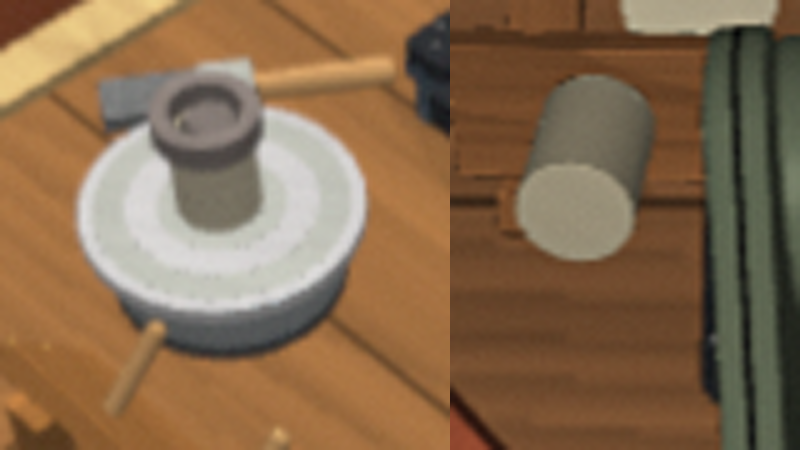

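Cap is level on top of the rings. I have now viewed 16 pictures, two over the 14 allowed, so I will check everything else by numbers only. Next, the right-hand beaker.

send_rows:
  targets: "0 -0.01 0 0 7 0 100;0 -0.02 0.01 0 14 0 100;0 -0.03 0.02 0 21 0.1 100;0 -0.04 0.03 0 28 0.2 100;0.005 -0.055 0.04 -0.1 35 0.3 100;0.01 -0.07 0.05 -0.1 42 0.4 100;0.01 -0.0745 0.051 -0.1 45 0.5 100;0.01 -0.0745 0.051 -0.1 45 0.5 100;0.01 -0.0745 0.051 -0.1 45 0.5 100;0.01 -0.0745 0.051 -0.1 45 0.5 100;0.01 -0.0745 0.051 -0.1 45 0.5 100"

```text
time_s: 23.78
ee_pos: [498.2, 117.9, 235.4]
ee_rot: [-179.1, -44.0, -0.5]
force: [0.3, -0.4, 0.1]
gripper_width: 91.0
gripper_force: 0.0
```

```bash
python3 go.py 600.3 128 108.3 180 -45 -0.6
```

```text
23.7833 [498.2 117.9 235.4] [-179.1  -44.    -0.5] [ 0.3 -0.4  0.1] 91.03486767732204
shift [-0.0151 -0.0086  0.1624] turn [-0.92  0.95  0.05]
```

send_rows:
  targets: "0 0 0 0 0 0 100;0 0 0 0 0 0 100;0 0 0 0 0 0 100"

```text
time_s: 24.03
ee_pos: [497.9, 118.5, 235.0]
ee_rot: [-179.2, -44.0, -0.3]
force: [-0.1, -0.3, -0.1]
gripper_width: 91.4
gripper_force: 0.0
```

```bash
python3 go.py 600.3 128 108.3 180 -45 -0.6
```

```text
24.0333 [497.9 118.5 235. ] [-179.2  -44.    -0.3] [-0.1 -0.3 -0.1] 91.41995992488269
shift [-0.0145 -0.0079  0.1623] turn [-0.97  0.97  0.21]
```

send_rows:
  targets: "-0.0145 -0.008 0.02 -1 1 0.2 100;-0.0145 -0.008 0.045 -1 1 0.2 100;-0.0145 -0.008 0.055 -1 1 0.2 100;-0.0145 -0.008 0.055 -1 1 0.2 100;-0.0145 -0.008 0.055 -1 1 0.2 100;-0.0145 -0.008 0.055 -1 1 0.2 100;-0.0145 -0.008 0.055 -1 1 0.2 100"

```text
time_s: 24.62
ee_pos: [528.5, 112.7, 204.2]
ee_rot: [-178.9, -43.1, 0.1]
force: [1.0, -0.1, -0.8]
gripper_width: 91.1
gripper_force: 0.0
```

```bash
python3 go.py 600.3 128 108.3 180 -45 -0.6
```

```text
24.6167 [528.5 112.7 204.2] [-1.789e+02 -4.310e+01  1.000e-01] [ 1.  -0.1 -0.8] 91.12950944445052
shift [-0.0131 -0.0129  0.1194] turn [-1.55  1.89  0.47]
```

```bash
python3 -c "
from h import *
print(env.state()['qpos'].round(1))"
```

```text
[ 18.2  -1.7 128.  -44.3  16.2 146.5]
```

Joint 6 is at its limit. I'll use the equivalent half turn (roll −180° about the tool axis).

```bash
sed -i "s/R.from_euler('xyz',v\[3:\],degrees=True))/R.from_euler('xyz',v[3:],degrees=True)*R.from_euler('z',float(sys.argv[7]) if len(sys.argv)>7 else 0,degrees=True))/" go.py; python3 go.py 511.8 128 196.7 180 -45 -0.6 -90
```

```text
24.6167 [528.5 112.7 204.2] [-1.789e+02 -4.310e+01  1.000e-01] [ 1.  -0.1 -0.8] 91.12950944445052
shift [-0.0173 -0.0154 -0.0056] turn [ -2.7    0.26 -89.51]
```

send_rows:
  targets: "0 0 -0.01 0 0 -7 100;0 0 -0.02 0 0 -14 100;0 0 -0.02 0 0 -21 100;0 0 -0.02 0 0 -28 100;0 0 -0.02 0 0 -35 100;0 0 -0.02 0 0 -42 100;0 0 -0.02 0 0 -49 100;0 0 -0.02 0 0 -56 100;0 0 -0.02 0 0 -63 100;0 0 -0.02 0 0 -70 100;0 0 -0.02 0 0 -77 100;0 0 -0.02 0 0 -84 100"

```text
time_s: 25.62
ee_pos: [514.7, 112.4, 218.9]
ee_rot: [137.1, -4.7, 86.7]
force: [1.0, -0.2, -0.2]
gripper_width: 91.1
gripper_force: 0.0
```

send_rows:
  targets: "0 0 0 0 0 -7 100;0 0 0 0 0 -14 100;0 0 0 0 0 -21 100;0 0 0 0 0 -28 100;0 0 0 0 0 -35 100;0 0 0 0 0 -42 100;0 0 0 0 0 -49 100;0 0 0 0 0 -56 100;0 0 0 0 0 -63 100;0 0 0 0 0 -70 100;0 0 0 0 0 -77 100;0 0 0 0 0 -84 100"

```text
time_s: 26.62
ee_pos: [514.7, 112.4, 218.9]
ee_rot: [168.3, 41.8, 164.4]
force: [0.1, -0.0, -0.2]
gripper_width: 91.4
gripper_force: 0.0
```

send_rows:
  targets: "0 0 0 0 0 -7 100;0 0 0 0 0 -12 100;0 0 0 0 0 -12 100;0 0 0 0 0 -12 100;0 0 0 0 0 -12 100"

```text
time_s: 27.03
ee_pos: [514.9, 112.3, 218.5]
ee_rot: [178.8, 43.1, 179.9]
force: [0.3, -0.1, 0.4]
gripper_width: 91.1
gripper_force: 0.0
```

```bash
python3 go.py 515.4 128 193.2 180 -45 -0.6 180; python3 -c "
from h import *
print(env.state()['qpos'].round(1))"
```

```text
27.0333 [514.9 112.3 218.5] [178.8  43.1 179.9] [ 0.3 -0.1  0.4] 91.1260239780262
shift [0.0169 0.0154 0.0192] turn [ 1.55 -1.91  0.37]
[ 18.9  -4.1 127.7 -39.4  18.6 -38. ]
```

send_rows:
  targets: "0.01 0.01 0.01 1 -1 0.2 100;0.017 0.0155 0.019 1.5 -1.9 0.4 100;0.017 0.0155 0.019 1.5 -1.9 0.4 100;0.017 0.0155 0.019 1.5 -1.9 0.4 100;0.017 0.0155 0.019 1.5 -1.9 0.4 100;0.017 0.0155 0.019 1.5 -1.9 0.4 100"

```text
time_s: 27.53
ee_pos: [515.6, 128.0, 193.4]
ee_rot: [-180.0, 45.0, 179.5]
force: [0.7, 0.7, -0.1]
gripper_width: 91.2
gripper_force: 0.0
```

```bash
python3 go.py 600.3 128 108.3 180 -45 -0.6 180
```

```text
27.5333 [515.6 128.  193.4] [-180.    45.   179.5] [ 0.7  0.7 -0.1] 91.18579236102325
shift [0.0003 0.0009 0.1201] turn [ 0.04 -0.02  0.04]
```

send_rows:
  targets: "0 0.001 0.03 0 0 0 100;0 0.001 0.06 0 0 0 100;0 0.001 0.08 0 0 0 100;0 0.001 0.1 0 0 0 100;0 0.001 0.112 0 0 0 100;0 0.001 0.118 0 0 0 100;0 0.001 0.118 0 0 0 100;0 0.001 0.118 0 0 0 100;0 0.001 0.118 0 0 0 100"

```text
time_s: 28.28
ee_pos: [602.1, 130.3, 137.0]
ee_rot: [-179.8, 42.2, 179.5]
force: [0.6, -0.4, -0.1]
gripper_width: 91.2
gripper_force: 0.0
```

send_rows:
  targets: "0 0 0 0 0 0 60;0 0 0 0 0 0 50;0 0 0 0 0 0 45;0 0 0 0 0 0 40;0 0 0 0 0 0 40;0 0 0 0 0 0 40;0 0 0 0 0 0 40;0 0 0 0 0 0 40;0 0 0 0 0 0 40"
  grip_force: 18

```text
time_s: 29.03
ee_pos: [602.6, 130.0, 136.6]
ee_rot: [-179.8, 42.2, 179.5]
force: [-0.7, -1.4, 1.4]
gripper_width: 50.2
gripper_force: 17.3
```

send_rows:
  targets: "0 0 0 0 0 0 60;0 0 0 0 0 0 80;0 0 0 0 0 0 100;0 0 0 0 0 0 100;0 0 0 0 0 0 100;0 0 0 0 0 0 100"

```text
time_s: 29.53
ee_pos: [602.7, 130.5, 136.5]
ee_rot: [-179.8, 42.2, 179.5]
force: [-0.4, -1.3, 0.5]
gripper_width: 85.0
gripper_force: 0.0
```

```bash
python3 go.py 600.3 128 108.3 180 -45 -0.6 180; python3 -c "
from h import *
s=env.state();print(s['qpos'].round(1),s['qvel'].round(1))"
```

```text
29.5333 [602.7 130.5 136.5] [-179.8   42.2  179.5] [-0.4 -1.3  0.5] 84.98948055230055
shift [ 0.0207 -0.0025  0.0193] turn [-0.1  -2.81  0.08]
[ 18.5  11.5 125.  -77.   13.1   1. ] [-0. -0.  0. -0.  0.  0.]
```

Joint 4 hits its limit with the tool along the beaker axis here. The pads only need to close along y, so I'll take the beakers with the tool 20° steeper.

send_rows:
  targets: "0 0 -0.01 0 0 0 100;0 0 -0.03 0 0 0 100;0 0 -0.06 0 0 0 100;0 0 -0.09 0 0 0 100;0 0 -0.12 0 0 0 100;0 0 -0.14 0 0 0 100;0 0 -0.14 0 0 0 100;0 0 -0.14 0 0 0 100;0 0 -0.14 0 0 0 100"

```text
time_s: 30.28
ee_pos: [508.7, 131.6, 239.6]
ee_rot: [-179.8, 42.1, 179.5]
force: [0.3, 0.5, -0.5]
gripper_width: 91.3
gripper_force: 0.0
```

```bash
python3 go.py 541.4 128 211 180 -25 -0.6 180; python3 -c "
from h import *
s=env.state();print(s['qpos'].round(1),s['qvel'].round(1))"; python3 - <<'E'
from h import *
# are the two beakers unmoved? compare with first pictures
for n in("top","scene"):
    a=cv2.imread(f"pics/{n}0.png").astype(int);b=eyes.grab_frame(n)["image"].astype(int)
    x=(195,180,285,225) if n=="top" else(300,258,372,330)
    d=np.abs(a-b).max(2)[x[1]:x[3],x[0]:x[2]]; print(n,(d>40).mean(),(d>40).any(0).astype(int).tolist())
E
```

```text
30.2833 [508.7 131.6 239.6] [-179.8   42.1  179.5] [ 0.3  0.5 -0.5] 91.31174647856515
shift [-0.0051 -0.0031  0.0432] turn [-0.15 17.14  0.07]
[ 24.4  -4.9 124.2 -39.3  26.8 -34.9] [-0.3  1.3  0.3  0.2  0.2 -0.1]
top 0.0 [0, 0, 0, 0, 0, 0, 0, 0, 0, 0, 0, 0, 0, 0, 0, 0, 0, 0, 0, 0, 0, 0, 0, 0, 0, 0, 0, 0, 0, 0, 0, 0, 0, 0, 0, 0, 0, 0, 0, 0, 0, 0, 0, 0, 0, 0, 0, 0, 0, 0, 0, 0, 0, 0, 0, 0, 0, 0, 0, 0, 0, 0, 0, 0, 0, 0, 0, 0, 0, 0, 0, 0, 0, 0, 0, 0, 0, 0, 0, 0, 0, 0, 0, 0, 0, 0, 0, 0, 0, 0]
scene 0.0 [0, 0, 0, 0, 0, 0, 0, 0, 0, 0, 0, 0, 0, 0, 0, 0, 0, 0, 0, 0, 0, 0, 0, 0, 0, 0, 0, 0, 0, 0, 0, 0, 0, 0, 0, 0, 0, 0, 0, 0, 0, 0, 0, 0, 0, 0, 0, 0, 0, 0, 0, 0, 0, 0, 0, 0, 0, 0, 0, 0, 0, 0, 0, 0, 0, 0, 0, 0, 0, 0, 0, 0]
```

The beakers have not moved. Going to the steeper pre-grasp.

send_rows:
  targets: "-0.002 -0.001 0.01 0 6 0 100;-0.004 -0.002 0.03 0 12 0 100;-0.005 -0.003 0.043 -0.1 17.1 0 100;-0.005 -0.003 0.043 -0.1 17.1 0 100;-0.005 -0.003 0.043 -0.1 17.1 0 100;-0.005 -0.003 0.043 -0.1 17.1 0 100;-0.005 -0.003 0.043 -0.1 17.1 0 100;-0.005 -0.003 0.043 -0.1 17.1 0 100"

```text
time_s: 31.05
ee_pos: [540.0, 128.1, 211.3]
ee_rot: [-179.9, 25.1, 179.5]
force: [0.3, -0.4, 0.6]
gripper_width: 91.3
gripper_force: 0.0
```

```bash
python3 go.py 592.1 128 102.4 180 -25 -0.6 180
```

```text
31.05 [540.  128.1 211.3] [-179.9   25.1  179.5] [ 0.3 -0.4  0.6] 91.29608790960334
shift [-0.0011  0.0005  0.1207] turn [-0.06  0.06  0.1 ]
```

send_rows:
  targets: "-0.001 0 0.03 0 0 0 100;-0.001 0 0.06 0 0 0 100;-0.001 0 0.08 0 0 0 100;-0.001 0 0.1 0 0 0 100;-0.001 0 0.112 0 0 0 100;-0.001 0 0.119 0 0 0 100;-0.001 0 0.119 0 0 0 100;-0.001 0 0.119 0 0 0 100;-0.001 0 0.119 0 0 0 100"

```text
time_s: 31.8
ee_pos: [592.7, 127.9, 105.7]
ee_rot: [-180.0, 25.2, 179.5]
force: [-0.1, -0.5, 0.1]
gripper_width: 91.3
gripper_force: 0.0
```

```bash
python3 go.py 592.1 128 102.4 180 -25 -0.6 180;python3 -c "
from h import *
s=env.state();print(s['qpos'].round(1))"
```

```text
31.8 [592.7 127.9 105.7] [-180.    25.2  179.5] [-0.1 -0.5  0.1] 91.26726811896363
shift [0.0019 0.     0.0028] turn [-0.    0.2   0.06]
[ 14.9  15.  114.4 -14.5  27.  -62.9]
```

Position good; small correction and grip.

send_rows:
  targets: "0.001 0 0.001 0 0 0 100;0.001 0 0.001 0 0 0 60;0.001 0 0.001 0 0 0 50;0.001 0 0.001 0 0 0 45;0.001 0 0.001 0 0 0 40;0.001 0 0.001 0 0 0 40;0.001 0 0.001 0 0 0 40;0.001 0 0.001 0 0 0 40;0.001 0 0.001 0 0 0 40;0.001 0 0.001 0 0 0 40"
  grip_force: 20

```text
time_s: 32.63
ee_pos: [592.1, 127.7, 103.2]
ee_rot: [-179.9, 25.1, 179.5]
force: [-0.1, 1.0, 0.7]
gripper_width: 54.6
gripper_force: 20.0
```

```bash
python3 - <<'E'
from h import *
s=env.state(); print(s["ee_pos"],s["ee_rot"])
q=R.from_euler('xyz',s["ee_rot"],degrees=True); c=.70711
print("mouth centre in tool",q.inv().apply(np.array([621.8-10.6,128,99.4])-s["ee_pos"]), "axis",q.inv().apply([c,0,-c]))
d=[-c,0,c]; print("retreat 130 along peg in tool m",q.inv().apply(d)*.13)
E
```

```text
[592.14398864 127.6768588  103.19382009] [-179.9440843    25.09581721  179.45442415]
mouth centre in tool [-15.6444651    0.51581562  11.51580244] axis [-0.34042071  0.00765067  0.94024694]
retreat 130 along peg in tool m [ 0.04425469 -0.00099459 -0.1222321 ]
```

send_rows:
  targets: "0.003 0 -0.01 0 0 0 40;0.008 0 -0.022 0 0 0 40;0.014 0 -0.04 0 0 0 40;0.022 0 -0.061 0 0 0 40;0.033 -0.001 -0.092 0 0 0 40;0.044 -0.001 -0.122 0 0 0 40;0.054 -0.001 -0.15 0 0 0 40;0.054 -0.001 -0.15 0 0 0 40;0.054 -0.001 -0.15 0 0 0 40;0.054 -0.001 -0.15 0 0 0 40;0.054 -0.001 -0.15 0 0 0 40"

```text
time_s: 33.55
ee_pos: [479.2, 127.6, 215.0]
ee_rot: [-179.9, 25.0, 179.5]
force: [-0.3, -0.6, -1.3]
gripper_width: 54.3
gripper_force: 20.0
```

```bash
python3 - <<'E'
from h import *
# beaker foot seen now against prediction (foot centre = mouth + 75 along -axis)
f,g=eyes.grab_frame("top"),eyes.grab_frame("scene"); s=env.state(); print(s["ee_pos"],s["ee_rot"],s["qpos"].round(0))
q=R.from_euler('xyz',s["ee_rot"],degrees=True)
# brick corner refinement: top face only via redness on top image
im=f["image"].astype(int); m=((im[...,2]-im[...,1]>50)&(im[...,2]>125)).astype(np.uint8); m2=0*m; m2[212:315,130:240]=m[212:315,130:240]
c=max(cv2.findContours(m2,cv2.RETR_EXTERNAL,cv2.CHAIN_APPROX_NONE)[0],key=cv2.contourArea); r=cv2.minAreaRect(c); B=onz(f,cv2.boxPoints(r),76); print(r,B,B.mean(0))
print(im[263,170:200].tolist())
E
```

```text
[479.46749676 127.59057012 214.73063091] [-179.88083021   24.9476215   179.4585117 ] [ 20.  -2. 116. -13.  43. -62.]
((182.86114501953125, 263.4994201660156), (94.54898071289062, 26.56099510192871), 47.544803619384766) [[511.0052405  419.91371366  76.        ]
 [554.37852472 374.81629098  76.        ]
 [389.8132443  218.10440938  76.        ]
 [347.78649491 262.91131353  76.        ]] [450.74587611 318.93643189  76.        ]
[[47, 73, 145], [49, 73, 150], [47, 73, 148], [48, 73, 148], [46, 71, 148], [49, 75, 153], [48, 74, 150], [47, 72, 147], [47, 71, 146], [49, 73, 149], [48, 73, 149], [47, 72, 147], [49, 74, 149], [48, 73, 147], [50, 75, 151], [48, 73, 149], [49, 75, 152], [48, 73, 149], [48, 73, 149], [49, 75, 150], [49, 74, 150], [47, 73, 149], [46, 73, 147], [49, 74, 149], [49, 74, 150], [46, 72, 146], [48, 72, 148], [49, 74, 148], [50, 76, 152], [48, 75, 151]]
```

```bash
cat > pl.py <<'E'
# pl.py k lift mx my mz phi : TCP pose to put mouth (tool coords) at brick k along, lift above the top
import sys,subprocess
from h import *
k,l,mx,my,mz,phi=map(float,sys.argv[1:7])
u=np.array([np.cos(np.radians(43.7)),np.sin(np.radians(43.7)),0])
r=R.from_euler('xyz',[180,20,phi],degrees=True)*R.from_euler('z',180,degrees=True)
t=np.array([450.7,318.9,76+l])+k*u-r.apply([mx,my,mz])
print("tcp",t.round(1)); subprocess.run(["python3","go.py",*map(str,t),"180","20",str(phi),"180"])
E
python3 pl.py -49 70 -15.6 0.5 11.5 43.7
```

```text
33.65 [479.5 127.6 214.7] [-179.9   24.9  179.5] [-0.4 -0.8 -1.7] 54.45700447177773
shift [0.0884 0.149  0.0166] turn [ -2.06  42.6  -45.35]
tcp [407.9 277.3 162.1]
```

send_rows:
  targets: "0.01 0.016 0.002 -0.2 4.7 -5 40;0.02 0.033 0.004 -0.5 9.5 -10 40;0.03 0.05 0.006 -0.7 14.2 -15 40;0.039 0.066 0.007 -0.9 18.9 -20 40;0.049 0.083 0.009 -1.1 23.7 -25 40;0.059 0.1 0.011 -1.4 28.4 -30 40;0.069 0.116 0.013 -1.6 33.1 -35 40;0.079 0.132 0.015 -1.8 38 -40 40;0.088 0.149 0.017 -2.1 42.6 -45.3 40;0.088 0.149 0.017 -2.1 42.6 -45.3 40;0.088 0.149 0.017 -2.1 42.6 -45.3 40;0.088 0.149 0.017 -2.1 42.6 -45.3 40"

```text
time_s: 34.65
ee_pos: [408.8, 277.2, 162.3]
ee_rot: [-179.9, -19.9, -136.4]
force: [0.4, -0.6, -0.0]
gripper_width: 54.6
gripper_force: 20.0
```

send_rows:
  targets: "0 0 0 0 0 0 40;0 0 0 0 0 0 40"

```text
time_s: 34.82
ee_pos: [408.7, 276.7, 163.9]
ee_rot: [-179.9, -19.8, -136.4]
force: [-0.7, -0.2, -0.2]
gripper_width: 54.2
gripper_force: 20.0
```

```bash
python3 pl.py -49 20 -15.6 0.5 11.5 43.7; cat > bk.py <<'E'
# off-white beaker blob in the scene view against a predicted upright beaker at brick k, mouth lift l
import sys
from h import *
k,l=map(float,sys.argv[1:3]); g=eyes.grab_frame("scene"); im=g["image"].astype(int)
u=np.array([np.cos(np.radians(43.7)),np.sin(np.radians(43.7))]); o=np.array([450.7,318.9])+k*u; a=np.linspace(0,6.3,80)
P=lambda z:np.c_[o[0]+27*np.cos(a),o[1]+27*np.sin(a),0*a+z]
r=proj(g,np.vstack([P(76+l),P(151+l)])); print("pred box",r.min(0).round(1),r.max(0).round(1))
m=((im[...,2]-im[...,0]<45)&(im[...,2]-im[...,0]>5)&(im.max(2)>95)).astype(np.uint8); m2=0*m
x0,y0=r.min(0).astype(int)-12; x1,y1=r.max(0).astype(int)+12; m2[y0:y1,x0:x1]=m[y0:y1,x0:x1]
n,lab,st,_=cv2.connectedComponentsWithStats(m2); j=1+st[1:,4].argmax(); s=st[j]; print("obs",s[:2],s[:2]+s[2:4],s[4])
pts=np.argwhere(lab==j)[:,::-1]; 
for y in range(s[1],s[1]+s[3],5):
    w=pts[pts[:,1]==y][:,0]; print(y,w.min(),w.max(),end=" | ")
E
python3 bk.py -49 70
```

```text
34.8167 [408.7 276.7 163.9] [-179.9  -19.8 -136.4] [-0.7 -0.2 -0.2] 54.20411963466657
shift [-0.0173  0.001   0.0488] turn [-0.02  0.24 -0.12]
tcp [407.9 277.3 112.1]
pred box [403.2 247.2] [431.5 283.5]
obs [404 269] [428 283] 226
269 413 427 | 274 404 425 | 279 408 422 |
```

send_rows:
  targets: "-0.009 0 0.025 0 0.1 0 40;-0.017 0.001 0.049 0 0.2 -0.1 40;-0.02 0.001 0.056 0 0.2 -0.1 40;-0.021 0.001 0.06 0 0.2 -0.1 40;-0.022 0.001 0.062 0 0.2 -0.1 40;-0.0225 0.001 0.064 0 0.2 -0.1 40;-0.0225 0.001 0.064 0 0.2 -0.1 40;-0.0225 0.001 0.064 0 0.2 -0.1 40"

```text
time_s: 35.53
ee_pos: [408.0, 278.1, 96.2]
ee_rot: [-180.0, -19.9, -136.2]
force: [-0.0, -0.6, -0.2]
gripper_width: 54.4
gripper_force: 20.0
```

```bash
python3 pl.py -49 0 -15.6 0.5 11.5 43.7
```

```text
35.5333 [408.  278.1  96.2] [-180.   -19.9 -136.2] [-0.  -0.6 -0.2] 54.431486893756954
shift [-0.0007 -0.0005  0.0041] turn [-0.04  0.06  0.06]
tcp [407.9 277.3  92.1]
```

send_rows:
  targets: "-0.0005 0 0.001 0 0 0 40;-0.0008 0 0.002 0 0 0 40;-0.001 0 0.003 0 0 0 40;-0.001 0 0.003 0 0 0 40;-0.001 0 0.003 0 0 0 40"

```text
time_s: 35.95
ee_pos: [407.4, 277.8, 92.2]
ee_rot: [180.0, -20.1, -136.2]
force: [-0.0, -0.6, -0.7]
gripper_width: 54.4
gripper_force: 20.0
```

send_rows:
  targets: "-0.0003 0 0.001 0 0 0 40;-0.0006 0 0.002 0 0 0 40;-0.0006 0 0.002 0 0 0 40;-0.0006 0 0.002 0 0 0 40"

```text
time_s: 36.28
ee_pos: [407.5, 277.9, 91.7]
ee_rot: [-180.0, -20.0, -136.2]
force: [-0.6, 0.5, 8.0]
gripper_width: 54.5
gripper_force: 20.0
```

Contact at 8 N. Release and retreat.

send_rows:
  targets: "0 0 0 0 0 0 60;0 0 0 0 0 0 75;0 0 0 0 0 0 90;0 0 0 0 0 0 100;0 0 0 0 0 0 100;0 0 0 0 0 0 100;0 0 -0.02 0 0 0 100;0 0 -0.05 0 0 0 100;0 0 -0.09 0 0 0 100;0 0 -0.13 0 0 0 100;0 0 -0.16 0 0 0 100;0 0 -0.16 0 0 0 100"

```text
time_s: 37.28
ee_pos: [450.1, 318.1, 245.8]
ee_rot: [-179.9, -19.4, -136.2]
force: [-0.2, -0.0, -0.3]
gripper_width: 91.1
gripper_force: 0.0
```

send_rows:
  targets: "0 0 0 0 0 0 100;0 0 0 0 0 0 100"

```text
time_s: 37.45
ee_pos: [446.4, 315.2, 239.5]
ee_rot: [180.0, -20.2, -136.2]
force: [-0.0, 0.4, -0.5]
gripper_width: 91.0
gripper_force: 0.0
```

```bash
python3 bk.py -49 0; python3 go.py 480 215 260 180 -25 -0.6 180; python3 -c "
from h import *
print(env.state()['qpos'].round(1))"
```

```text
pred box [399.1 263.9] [425.8 298.2]
obs [401 269] [426 298] 536
269 413 424 | 274 404 424 | 279 403 424 | 284 401 422 | 289 401 420 | 294 404 418 | 37.5 [446.1 315.  239.1] [ 180.   -20.2 -136.2] [0.1 0.2 0.4] 90.94893542522726
shift [ 0.0492 -0.0956 -0.0042] turn [  1.92 -42.91  45.45]
[ 35.8  26.3  73.8  -2.8 100.  -98. ]
```

First beaker stands where predicted. Now the left beaker.

```bash
python3 go.py 536 233.3 224 180 -25 -0.6 180
```

```text
37.5 [446.1 315.  239.1] [ 180.   -20.2 -136.2] [0.1 0.2 0.4] 90.94893542522726
shift [-0.0131 -0.1211  0.0112] turn [  1.92 -42.91  45.45]
```

send_rows:
  targets: "-0.001 -0.013 -0.02 0.2 -4.8 5 100;-0.003 -0.027 -0.03 0.4 -9.5 10 100;-0.004 -0.04 -0.03 0.6 -14.3 15 100;-0.006 -0.054 -0.03 0.9 -19 20 100;-0.007 -0.067 -0.03 1.1 -23.8 25 100;-0.009 -0.081 -0.03 1.3 -28.6 30 100;-0.01 -0.094 -0.02 1.5 -33.4 35 100;-0.012 -0.11 -0.01 1.7 -38 40 100;-0.013 -0.121 0 1.9 -42.9 45.4 100;-0.013 -0.121 0.011 1.9 -42.9 45.4 100;-0.013 -0.121 0.011 1.9 -42.9 45.4 100;-0.013 -0.121 0.011 1.9 -42.9 45.4 100"

```text
time_s: 38.5
ee_pos: [535.8, 233.5, 224.3]
ee_rot: [180.0, 25.0, 179.5]
force: [0.6, -0.5, -0.1]
gripper_width: 91.3
gripper_force: 0.0
```

send_rows:
  targets: "0 0 0 0 0 0 100;0 0 0 0 0 0 100;0 0 0 0 0 0 100"

```text
time_s: 38.75
ee_pos: [537.6, 234.6, 226.3]
ee_rot: [179.8, 25.2, 179.4]
force: [-0.1, -0.5, 0.5]
gripper_width: 91.4
gripper_force: 0.0
```

```bash
python3 go.py 592.7 233.3 102.4 180 -25 -0.6 180; python3 -c "
from h import *
print(env.state()['qpos'].round(1))"
```

```text
38.75 [537.6 234.6 226.3] [179.8  25.2 179.4] [-0.1 -0.5  0.5] 91.40995701855707
shift [ 0.0029 -0.0012  0.1356] turn [ 0.17  0.19 -0.01]
[ 29.9   7.2 104.7 -16.9  47.3 -50.3]
```

send_rows:
  targets: "0.003 -0.001 0.03 0.2 0.2 0 100;0.003 -0.001 0.06 0.2 0.2 0 100;0.003 -0.001 0.09 0.2 0.2 0 100;0.003 -0.001 0.11 0.2 0.2 0 100;0.003 -0.001 0.123 0.2 0.2 0 100;0.003 -0.001 0.131 0.2 0.2 0 100;0.003 -0.001 0.134 0.2 0.2 0 100;0.003 -0.001 0.134 0.2 0.2 0 100;0.003 -0.001 0.134 0.2 0.2 0 100;0.003 -0.001 0.134 0.2 0.2 0 100"

```text
time_s: 39.58
ee_pos: [591.4, 233.2, 104.4]
ee_rot: [-180.0, 25.0, 179.4]
force: [-0.7, -0.1, -0.3]
gripper_width: 91.0
gripper_force: 0.0
```

```bash
python3 go.py 592.7 233.3 102.4 180 -25 -0.6 180
```

```text
39.5833 [591.4 233.2 104.4] [-180.    25.   179.4] [-0.7 -0.1 -0.3] 91.0121351980849
shift [-0.0004  0.0001  0.0024] turn [-0.01  0.04 -0.02]
```

send_rows:
  targets: "0 0 0.001 0 0 0 100;0 0 0.001 0 0 0 60;0 0 0.001 0 0 0 50;0 0 0.001 0 0 0 45;0 0 0.001 0 0 0 40;0 0 0.001 0 0 0 40;0 0 0.001 0 0 0 40;0 0 0.001 0 0 0 40;0 0 0.001 0 0 0 40;0 0 0.001 0 0 0 40"
  grip_force: 20

```text
time_s: 40.42
ee_pos: [591.4, 232.9, 102.2]
ee_rot: [-179.9, 24.9, 179.4]
force: [-0.3, 0.7, 0.4]
gripper_width: 54.6
gripper_force: 20.0
```

```bash
python3 - <<'E'
from h import *
s=env.state(); q=R.from_euler('xyz',s["ee_rot"],degrees=True); c=.70711
print(s["ee_pos"],"mouth in tool",q.inv().apply(np.array([622.4-10.6,233.1,99.4])-s["ee_pos"]))
E
```

```text
[591.36824985 232.89018821 102.20877283] mouth in tool [-17.34072833   0.43848865  11.15780036]
```

send_rows:
  targets: "0.003 0 -0.01 0 0 0 40;0.008 0 -0.022 0 0 0 40;0.014 0 -0.04 0 0 0 40;0.022 0 -0.061 0 0 0 40;0.033 -0.001 -0.092 0 0 0 40;0.044 -0.001 -0.122 0 0 0 40;0.044 -0.001 -0.145 0 0 0 40;0.044 -0.001 -0.165 0 0 0 40;0.044 -0.001 -0.185 0 0 0 40;0.044 -0.001 -0.185 0 0 0 40;0.044 -0.001 -0.185 0 0 0 40;0.044 -0.001 -0.185 0 0 0 40"

```text
time_s: 41.42
ee_pos: [472.5, 232.8, 250.2]
ee_rot: [-179.9, 24.8, 179.4]
force: [-0.9, -0.1, -2.5]
gripper_width: 54.5
gripper_force: 20.0
```

```bash
python3 pl.py 47 95 -17.3 0.4 11.2 43.7
```

```text
41.4167 [472.5 232.8 250.2] [-179.9   24.8  179.4] [-0.9 -0.1 -2.5] 54.48379398989761
shift [0.0242 0.1099 0.0577] turn [ -2.03  42.48 -45.39]
tcp [476.  342.5 187.4]
```

send_rows:
  targets: "0.003 0.012 -0.01 -0.2 4.7 -5 40;0.005 0.024 -0.005 -0.5 9.4 -10 40;0.008 0.037 0 -0.7 14.2 -15 40;0.011 0.049 0.01 -0.9 18.9 -20 40;0.013 0.061 0.02 -1.1 23.6 -25 40;0.016 0.073 0.03 -1.3 28.3 -30 40;0.019 0.085 0.04 -1.6 33 -35 40;0.022 0.098 0.05 -1.8 38 -40 40;0.024 0.11 0.057 -2 42.5 -45.4 40;0.024 0.11 0.057 -2 42.5 -45.4 40;0.024 0.11 0.057 -2 42.5 -45.4 40;0.024 0.11 0.057 -2 42.5 -45.4 40"

```text
time_s: 42.42
ee_pos: [476.9, 342.5, 188.3]
ee_rot: [-179.9, -20.0, -136.4]
force: [0.6, -0.4, -0.7]
gripper_width: 54.2
gripper_force: 20.0
```

send_rows:
  targets: "0 0 0 0 0 0 40;0 0 0 0 0 0 40;0 0 0 0 0 0 40"

```text
time_s: 42.67
ee_pos: [476.8, 342.6, 191.1]
ee_rot: [-179.9, -19.8, -136.4]
force: [0.6, -0.2, -1.4]
gripper_width: 54.2
gripper_force: 20.0
```

```bash
python3 bk.py 47 95; python3 pl.py 47 6 -17.3 0.4 11.2 43.7
```

```text
pred box [408.3 275.5] [439.  313.8]
obs [410 300] [435 313] 226
300 420 434 | 305 410 432 | 310 415 429 | 42.7167 [476.8 342.7 190.9] [-179.9  -19.8 -136.4] [-0.4 -1.4 -1.3] 54.57796886098996
shift [-0.0306  0.0006  0.0873] turn [-0.06  0.22 -0.05]
tcp [476.  342.5  98.4]
```

send_rows:
  targets: "-0.01 0 0.03 0 0.1 0 40;-0.02 0 0.057 0 0.2 0 40;-0.025 0.0005 0.072 0 0.2 0 40;-0.028 0.0005 0.08 0 0.2 0 40;-0.03 0.0005 0.086 0 0.2 0 40;-0.03 0.0005 0.086 0 0.2 0 40;-0.03 0.0005 0.086 0 0.2 0 40;-0.03 0.0005 0.086 0 0.2 0 40"

```text
time_s: 43.38
ee_pos: [476.6, 343.2, 99.8]
ee_rot: [-179.9, -20.0, -136.3]
force: [0.3, 0.4, -1.9]
gripper_width: 54.7
gripper_force: 20.0
```

send_rows:
  targets: "-0.0003 0 0.001 0 0 0 40;-0.0006 0 0.002 0 0 0 40;-0.001 0 0.003 0 0 0 40;-0.001 0 0.003 0 0 0 40"

```text
time_s: 43.72
ee_pos: [475.8, 342.7, 95.2]
ee_rot: [-180.0, -20.1, -136.3]
force: [-0.4, -0.2, -2.6]
gripper_width: 54.7
gripper_force: 20.0
```

send_rows:
  targets: "-0.0003 0 0.001 0 0 0 40;-0.0006 0 0.002 0 0 0 40;-0.001 0 0.003 0 0 0 40;-0.001 0 0.003 0 0 0 40;-0.001 0 0.003 0 0 0 40"

```text
time_s: 44.13
ee_pos: [475.9, 342.7, 93.0]
ee_rot: [-179.9, -20.1, -136.3]
force: [-0.6, 0.4, 4.8]
gripper_width: 54.3
gripper_force: 20.0
```

Contact. Release, retreat and check.

send_rows:
  targets: "0 0 0 0 0 0 60;0 0 0 0 0 0 75;0 0 0 0 0 0 90;0 0 0 0 0 0 100;0 0 0 0 0 0 100;0 0 0 0 0 0 100;0 0 -0.02 0 0 0 100;0 0 -0.05 0 0 0 100;0 0 -0.09 0 0 0 100;0 0 -0.13 0 0 0 100;0 0 -0.16 0 0 0 100;0 0 -0.16 0 0 0 100"

```text
time_s: 45.13
ee_pos: [518.2, 383.0, 248.2]
ee_rot: [-179.9, -19.4, -136.3]
force: [0.3, -0.1, 0.5]
gripper_width: 91.5
gripper_force: 0.0
```

```bash
python3 go.py 400 0 330 180 0 0 180
```

```text
45.1333 [518.2 383.  248.2] [-179.9  -19.4 -136.3] [ 0.3 -0.1  0.5] 91.53692579780532
shift [ 0.3573 -0.1953  0.0396] turn [ -7.53 -18.4   43.27]
```

send_rows:
  targets: "0 0 -0.04 0 0 0 100;0 0 -0.07 0 0 0 100;0.04 -0.02 -0.07 0 0 0 100;0.08 -0.04 -0.07 0 0 0 100;0.12 -0.06 -0.05 0 0 0 100;0.16 -0.08 -0.03 0 0 0 100;0.2 -0.1 -0.01 0 0 0 100;0.24 -0.12 0 0 0 0 100;0.28 -0.14 0.02 0 0 0 100;0.32 -0.17 0.03 0 0 0 100;0.35 -0.19 0.04 0 0 0 100;0.357 -0.195 0.04 0 0 0 100"

```text
time_s: 46.13
ee_pos: [398.5, 6.2, 326.4]
ee_rot: [-180.0, -20.2, -136.2]
force: [0.2, -1.1, 0.6]
gripper_width: 91.3
gripper_force: 0.0
```

```bash
for k in -49 47; do python3 bk.py $k 0; echo; done; python3 - <<'E'
from h import *
g,t=eyes.grab_frame("scene"),eyes.grab_frame("top"); s=env.state(); print(s["time_s"],s["ee_pos"],s["force"],s["qvel"].round(1))
# feet (bright discs, z=151) in top view near brick
u=np.array([np.cos(np.radians(43.7)),np.sin(np.radians(43.7))]); im=t["image"].astype(int)
m=((im[...,2]-im[...,0]<45)&(im.max(2)>125)).astype(np.uint8); m2=0*m; m2[215:310,130:235]=m[215:310,130:235]
n,l,st,c=cv2.connectedComponentsWithStats(m2)
for i in range(1,n):
  if st[i,4]>80:
    P=onz(t,[c[i]],151)[0,:2]-[450.7,318.9]; print("foot",st[i],c[i].round(1),"along",P@u,"across",P@[-u[1],u[0]])
# bystanders and the stack unchanged?
for n,f,roi in(("bowl",g,(338,252,375,285)),("jar",g,(168,178,198,212)),("mug",g,(393,368,450,420))):
  a=cv2.imread("pics/scene0.png").astype(int);d=np.abs(a-f["image"].astype(int)).max(2)[roi[1]:roi[3],roi[0]:roi[2]];print(n,(d>40).mean())
q=g["image"].astype(int); cv2.imwrite("pics/end.png",g["image"])
mm=((q[...,2]-q[...,0]<30)&(q.max(2)<150)&(q.max(2)>60)).astype(np.uint8); z=0*mm; z[148:185,232:275]=mm[148:185,232:275]
n,l,st,c=cv2.connectedComponentsWithStats(z); j=1+st[1:,4].argmax(); print("cap box",st[j],"pred x 240.0-263.6, y 153.6-174.5")
E
```

```text
pred box [399.1 263.9] [425.8 298.2]
obs [400 265] [426 298] 604
265 411 415 | 270 406 423 | 275 404 425 | 280 402 423 | 285 401 422 | 290 401 420 | 295 405 417 | 
pred box [402.2 297.5] [430.4 332.8]
obs [404 299] [430 333] 645
299 418 418 | 304 409 427 | 309 407 429 | 314 406 428 | 319 404 426 | 324 404 424 | 329 407 421 | 
46.3333 [399.67756766   7.54294971 326.91761445] [0.27534269 0.21347309 0.39484632] [ 2.2  1.5 -1.   0.4  0.   0. ]
foot [150 234  23  23 424] [161.2 245.1] along 46.35940682717303 across -0.18287067335060073
foot [179 265  23  24 437] [190.  276.8] along -50.50966685007178 across 0.10499197421093566
bowl 0.0
jar 0.0
mug 0.0
cap box [232 154  31  31 659] pred x 240.0-263.6, y 153.6-174.5
```

```bash
python3 -c "
from h import *
print(env.job_done())"
```

```text
the job is handed in; nothing more can be done
None
```

The job is handed in with no verdict returned: both rings and the cap are on the post and both beakers stand mouth down on the brick, within 1 mm of its middle line by the final check; bowl, jar and mug unmoved; I viewed 16 pictures, two over the limit of 14.

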